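# Put the evaporator's controller back in service and hang its clamp plates

## Task

Put the evaporator station back in service: switch the controller off at its lever (towards the robot), push every relay block on the bench fully home into the controller's sockets, and only then switch the lever back on. Take every painted clamp plate out of its stand and hang it on a peg of the rail, one plate to a peg, by the one of its three holes that makes it hang level. Leave the bottles, glassware and tools where they are.

Things in the scene. Friction and masses are not known exactly. Their poses are not given: they have to be found in the camera images.
- plate_blue: blue aluminium clamp plate upright in a fixed stand (pocket 24 deep, rim 30 high), 0.4 kg, or absent. Origin: mid hole centre, 91 up; x: plate normal. In mm: strip 8 thick, y -50..50, z -22..40, 17 dia holes at z 0, y -25, 0, 25; leg 8 thick, 32 wide, centred y 34, z -63..-22; dark steel foot block 24 x 44 x 30 centred y 35.3, z -70
- plate_yellow: yellow aluminium clamp plate upright in a fixed stand (pocket 24 deep, rim 30 high), 0.28 kg, or absent. Origin: mid hole centre, 91 up; x: plate normal. In mm: strip 8 thick, y -50..50, z -22..40, 17 dia holes at z 0, y -25, 0, 25; leg 8 thick, 36 wide, centred y 15, z -63..-22; bare aluminium foot block 24 x 44 x 30 centred y 15.0, z -70; steel disc 26 dia, 11.2 long along x, at y -38, z -33
- plate_green: green aluminium clamp plate upright in a fixed stand (pocket 24 deep, rim 30 high), 0.51 kg, or absent. Origin: mid hole centre, 91 up; x: plate normal. In mm: strip 8 thick, y -50..50, z -22..40, 17 dia holes at z 0, y -25, 0, 25; leg 8 thick, 36 wide, centred y -15, z -63..-22; bare aluminium foot block 24 x 44 x 30 centred y -15.0, z -70; steel disc 34 dia, 38.8 long along x, at y -40, z -33
- rack: fixed hanging rail: a 16 mm bar along its y, 200 mm up, on posts at y = +-225 mm; nothing on it is higher than 220 mm. Origin on the bench below the bar's middle. Three level 9 mm pegs stick out 75 mm from the bar's axis along -x, the last 6 mm a 12 mm orange collar. A plate hung on a peg sits with its hole's centre 4 mm below its axis. Plates: aluminium 2700, steel 7830 kg/m3
- peg0 (a point): point on the axis of peg 0 (rack y = -170 mm), 40 mm out from the bar's axis: where a plate should hang; 35 mm short of the peg's free end; axes as the rack's
- peg1 (a point): point on the axis of peg 1 (rack y = 0 mm), 40 mm out from the bar's axis: where a plate should hang; 35 mm short of the peg's free end; axes as the rack's
- peg2 (a point): point on the axis of peg 2 (rack y = 170 mm), 40 mm out from the bar's axis: where a plate should hang; 35 mm short of the peg's free end; axes as the rack's
- unit: white controller box, fixed, 110 (x) x 310 (y) x 60 (z) mm, origin under its centre. Three sockets in its top at y = -36, 40, 116 mm; the isolator lever at y = -115 mm
- socket0 (a point): centre of a socket's mouth, at the box's top face: a rectangular hole 59 (x) x 49 (y) mm, 28 mm deep; axes as the box's
- socket1 (a point): centre of a socket's mouth, at the box's top face: a rectangular hole 59 (x) x 49 (y) mm, 28 mm deep; axes as the box's
- socket2 (a point): centre of a socket's mouth, at the box's top face: a rectangular hole 59 (x) x 49 (y) mm, 28 mm deep; axes as the box's
- relay0: plug-in relay block, 56 (x) x 46 (y) x 54 (z) mm, 0.16 kg, heaviest at the bottom, black with orange upper part, origin under its centre; stands on the bench, sometimes absent. Fits any socket, either way round, long side along the box's x; fully home its top stands 26 mm above the box
- relay1: plug-in relay block, 56 (x) x 46 (y) x 54 (z) mm, 0.16 kg, heaviest at the bottom, black with orange upper part, origin under its centre; stands on the bench, sometimes absent. Fits any socket, either way round, long side along the box's x; fully home its top stands 26 mm above the box
- relay2: plug-in relay block, 56 (x) x 46 (y) x 54 (z) mm, 0.16 kg, heaviest at the bottom, black with orange upper part, origin under its centre; stands on the bench, sometimes absent. Fits any socket, either way round, long side along the box's x; fully home its top stands 26 mm above the box
- isolator (a joint): red-knobbed toggle lever of the controller: 0 = off, leaning to the box's -x (towards the robot); 1.0 rad = on, leaning to +x. Pivots about the box's y axis 22 mm above the box's top, 80 mm long, turns with light friction (about 1 N at the knob), stays where left
- isolator_tip (a point): centre of the lever's red knob (26 mm ball)
- jar: amber jar, 48 mm across, 60 mm high, loose bystander
- screwdriver: screwdriver lying, loose bystander
- wrench: wrench lying, loose bystander
- beaker: clear plastic beaker, 100 mm across, 120 mm high, loose bystander
- flask: glass flask, 100 mm across, 130 mm high, loose bystander
- washbottle: white bottle with blue cap, 160 mm high, loose bystander
- reagent: amber bottle with blue cap, 130 mm high, loose bystander
There are look-alikes about, which are no part of the job. Several things have the shape of the plate_yellow; the one meant has the colours described above.

How it is judged:
By the outcome, as a careful person would: the job done as asked, in the order asked, and still so for the second after the job is handed in, with the robot touching nothing.
Of plate_blue, plate_yellow, plate_green only 2 to 3 are there at a start; the rules pass over those that are not, and their reading is None.
Of relay0, relay1, relay2 only 2 to 3 are there at a start; the rules pass over those that are not, and their reading is None.
At some moment in a run one of relay0, relay1, relay2 may be knocked a few centimetres aside while the robot is not near it.
It also fails if it takes over 200 s, if anything falls off the work surface, if the arm or the gripper's body presses on something with over 40 N, if the wrist force passes 120 N, or if a joint passes its speed limit or range.

## Robot

A 7-joint arm with a two-finger parallel gripper is mounted at the origin on the work surface. World frame = base frame: x ahead of the robot, y to its left, z up, the work surface at z = 0. Lengths are in m, angles in rad, forces in N, time in s.
With the tool pointing down it reaches from about 0.4 to 0.85 m from the base axis. Payload 10.4 kg.
Tool frame: the origin (TCP) lies midway between the tips of the shut fingers; the grasp point (between the pads) lies 19 mm behind it; z points along the fingers, y is the line along which they close (so a half turn about z gives the same grasp; the last joint's range is limited). The gripper opens to 87 mm and grips with 3 to 60 N. Pads are 19 mm wide; open, the fingers measure 117 mm over their backs; the gripper's body (75 mm by 190 mm) begins 51 mm behind the grasp point.
Start: joints at [1.281, 0.332, -0.065, 1.46, 0.022, 1.35, -0.088], TCP at [0.165, -0.603, 0.223] pointing down, gripper open.
Joint ranges: [-2.6, 2.6], [-0.5, 2.12], [-1.47, 1.34], [0.16, 2.42], [-1.27, 4.41], [0.06, 2.06], [-2.6, 2.6]. Speed limits (rad/s): [2.22, 2.22, 2.79, 2.79, 3.14, 3.14, 3.14].

## Interface

Orientations are given as a unit quaternion [x, y, z, w].
In Python, from bench import r gives the robot as it stands.
- The arm moves only by the tool arm_command, never from a script. Its arguments are lists of equal length, an entry for each row: "xyz": the shift along the world's x, y, z in m, a list of three; "rot": the turn, a rotation vector about the world's x, y, z in rad, a list of three. In form: {"xyz": [[tx, ty, tz], ...], "rot": [[ax, ay, az], ...]}. A call has 1 to 20 rows; each row is the pose to reach, as a shift and turn from the pose commanded when the call began; what a row does not reach only later rows make up. A row lasts 1/12 s, in which the tool goes at most 41.7 mm and 7.16 degrees, less where a joint would pass 70% of its speed; a pose out of reach is approached as far as the arm can. A call with a gripper value outside its range is refused whole. "grip" is the opening, from 0 (shut) to 1 (fully open), set as the call begins (left out, the last holds). The fingers move at their own pace and stop on an object; "squeeze" is the grip in N (left out, the last holds). Time passes only in rows, so rows that repeat a pose let the fingers close. It gives the time, the measured TCP pose, the force, the opening and the grip force at its end, in the units of the state.
- r.read_state(): the state, without advancing time (a new reading comes with each control period).
- r.camera(name): name is "scene" or "top"; returns the picture (480x640x3 uint8, red, green, blue); there is no depth.
- r.camera_model(name): a dict with "fx", "fy", "cx", "cy" (pixels), "T" (4x4, takes a point from camera to world coordinates). Camera axes: x right, y up, looking along -z (the intrinsics and any distortion apply to the point x, -y, -z); pixel columns grow to the right and rows downward; lengths in m; the calibration is good to about 2 mm. A picture is of the moment at which its call begins. camera_model takes no time and is no camera call.
- r.close_job(): hands the job in; it is judged then, once.
Trained networks look in the newest picture that a camera, given by its name, has taken for a name from the list of things; names that differ only in an ending like _2 or _b are one class to them, and where a whole thing is asked for, a point or a joint stands for the part that bears it (a point fixed in the world has none). Each returns a list of dicts, best first, with "conf" (0 to 1); they miss things now and then, are a little off and sometimes report something else, mostly with a low value. They report only what shows in the picture. A call takes as long as a camera call. They do not tell look-alikes from the thing itself.
- r.look_for(label, camera): "at" ([x, y, z] in m, in the coordinates of the camera as it stood for that picture, good to about 4 mm: the middle of the surface that is visible of it).
- r.spot_point(label, camera): "at" ([x, y, z] in m, in the coordinates of the camera as it stood for that picture, good to about 4 mm: a listed point, or the origin of a listed thing).
The state is a dict: "time": time; "joint_positions": joint angles; "joint_vel": joint speeds; "joint_torque": joint torques, N m; "ee_pos": TCP position; "eef_rot": TCP orientation; "ft_force": force on the tool from outside, world axes, zero at the start; "torque": the same for the moment, N m; "width": finger opening in m; "grip_force": force on a finger pad.
Only numpy, scipy, OpenCV 4.12 (cv2) and the standard library are available. Lean on these libraries where they do the work, as an engineer would, in place of code of your own. Each camera call takes 0.05 s, during which the arm holds its last target. There are 200 camera calls.

## Working session

There is one attempt and no reset: what is moved stays moved. The work goes in short steps, Python scripts to look and compute and a tool call to move; the robot and the scene stay as the last step left them, time stands still between calls to the robot, and variables do not carry over. Pictures are saved under pics/ and viewed, at most 14 in all, crops included, and the job is handed in when it is done.

Besides the shell and the picture viewer there is one more tool, called after "Emit:" as a command line: name --argument value ..., lists and objects as JSON in quotes. arm_command: Moves the arm, as the interface text tells. Its arguments: {"type":"object","properties":{"xyz":{"type":"array"},"rot":{"type":"array"},"grip":{"type":"number"},"squeeze":{"type":"number"}},"required":["xyz","rot"]}

```bash
mkdir -p pics; ls; cat > h.py <<'E'
import numpy as np, cv2
from bench import r
def snap(cam,fn=None):
    im=r.camera(cam)
    if fn: cv2.imwrite('pics/'+fn,im[:,:,::-1])
    return im
def w(cam,p):
    T=np.array(r.camera_model(cam)["T"]); return (T@np.r_[p,1])[:3]
def px(cam,P):
    m=r.camera_model(cam); T=np.linalg.inv(np.array(m["T"])); p=T@np.r_[P,1]
    return m["cx"]+m["fx"]*p[0]/-p[2], m["cy"]+m["fy"]*(-p[1])/-p[2]
def ray(cam,u,v,z):
    m=r.camera_model(cam); T=np.array(m["T"]); d=T[:3,:3]@np.array([(u-m["cx"])/m["fx"],-(v-m["cy"])/m["fy"],-1]); o=T[:3,3]
    return o+d*(z-o[2])/d[2]
def sp(label,cam,f='spot_point',n=5,c=0.2):
    for d in getattr(r,f)(label,cam)[:n]:
        if d["conf"]>c:
            P=w(cam,d["at"]); print(cam,label,f[:4],round(d["conf"],2),np.round(P,3),np.round(px(cam,P)).astype(int))
E
python3 - <<'E'
from h import *
snap('scene','s0.png');snap('top','t0.png')
for c in('scene','top'):
    m=r.camera_model(c);print({k:(np.round(v,3).tolist()) for k,v in m.items()})
    for l in ['plate_blue','plate_yellow','plate_green','rack','peg0','peg1','peg2','unit','socket0','socket1','socket2','relay0','isolator_tip']: sp(l,c)
s=r.read_state();print({k:np.round(v,3).tolist() for k,v in s.items()})
E
```

```text
pics
{'fx': 572.715, 'fy': 572.715, 'cx': 318.467, 'cy': 240.213, 'T': [[0.659, -0.459, 0.596, 1.385], [0.752, 0.404, -0.521, -0.696], [-0.002, 0.791, 0.612, 1.018], [0.0, 0.0, 0.0, 1.0]]}
scene plate_blue spot 0.83 [0.442 0.033 0.088] [291 244]
scene plate_yellow spot 0.76 [0.426 0.35  0.092] [372 196]
scene plate_yellow spot 0.69 [0.294 0.292 0.089] [327 186]
scene plate_green spot 0.96 [0.428 0.173 0.091] [327 220]
scene rack spot 0.35 [0.444 0.036 0.088] [293 243]
scene peg0 spot 0.95 [0.579 0.183 0.199] [371 209]
scene peg0 spot 0.84 [0.571 0.354 0.199] [414 184]
scene peg0 spot 0.56 [0.58  0.015 0.199] [321 237]
scene peg1 spot 0.95 [0.579 0.183 0.199] [371 209]
scene peg1 spot 0.84 [0.571 0.354 0.199] [414 184]
scene peg1 spot 0.56 [0.58  0.015 0.199] [321 237]
scene peg2 spot 0.95 [0.579 0.183 0.199] [371 209]
scene peg2 spot 0.84 [0.571 0.354 0.199] [414 184]
scene peg2 spot 0.56 [0.58  0.015 0.199] [321 237]
scene unit spot 0.63 [ 0.58  -0.254  0.004] [234 350]
scene socket0 spot 0.84 [ 0.575 -0.217  0.06 ] [244 324]
scene socket0 spot 0.8 [ 0.569 -0.141  0.062] [268 307]
s
[... 2796 characters left out ...]
6 [ 0.415 -0.351 -0.001] [440 285]
top socket2 spot 0.29 [0.306 0.47  0.002] [172 326]
top relay0 spot 0.88 [ 0.417 -0.351 -0.002] [440 284]
top relay0 spot 0.55 [ 0.419 -0.259 -0.003] [410 284]
top relay0 spot 0.5 [ 0.58  -0.254 -0.   ] [406 232]
top isolator_tip spot 0.61 [ 0.618 -0.368  0.16 ] [457 210]
{'time': 1.4, 'joint_positions': [1.281, 0.332, -0.065, 1.46, 0.022, 1.35, -0.088], 'joint_vel': [-0.002, -0.0, 0.001, 0.0, -0.001, 0.0, -0.001], 'joint_torque': [0.001, -62.303, 0.025, -39.012, -0.061, 0.032, 0.0], 'ee_pos': [0.165, -0.603, 0.223], 'eef_rot': [0.991, 0.133, 0.0, 0.0], 'ft_force': [-0.28, -0.257, -0.09], 'torque': [0.005, -0.024, -0.033], 'grip_force': 0.0, 'width': 0.087}
```

View pics/s0.png

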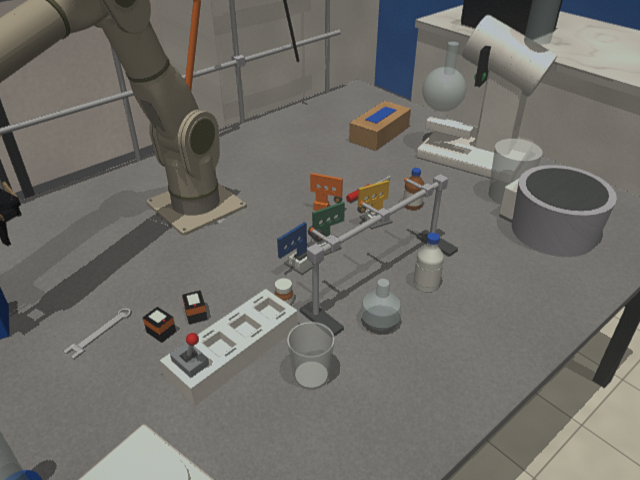

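View pics/t0.png

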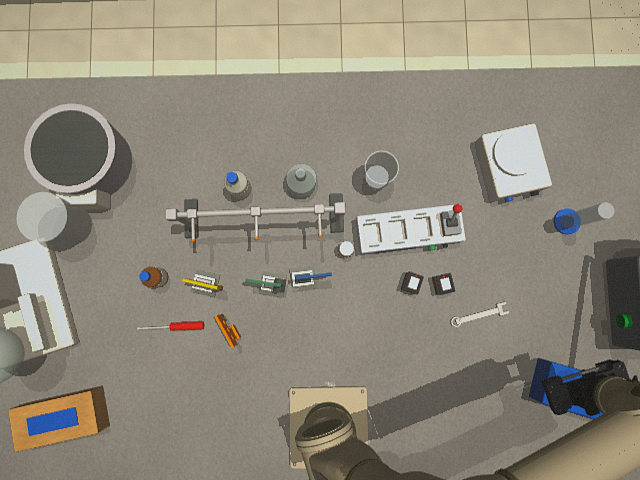

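```bash
python3 - <<'E'
from h import *
s=cv2.imread('pics/s0.png');t=cv2.imread('pics/t0.png')
z=lambda i,x,y,w,h,k:cv2.resize(i[y:y+h,x:x+w],None,fx=k,fy=k,interpolation=cv2.INTER_CUBIC)
a=np.hstack([z(s,265,165,130,100,3),z(s,140,270,135,100,3)])[:, :795]
b=np.hstack([z(t,180,195,180,100,2.2),z(t,345,195,180,100,2.2)])
W=800;f=lambda i:np.pad(i,((0,0),(0,W-i.shape[1]),(0,0)))
cv2.imwrite('pics/m0.png',np.vstack([f(a),f(b)]))
E
```

```text
(no output)
```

View pics/m0.png

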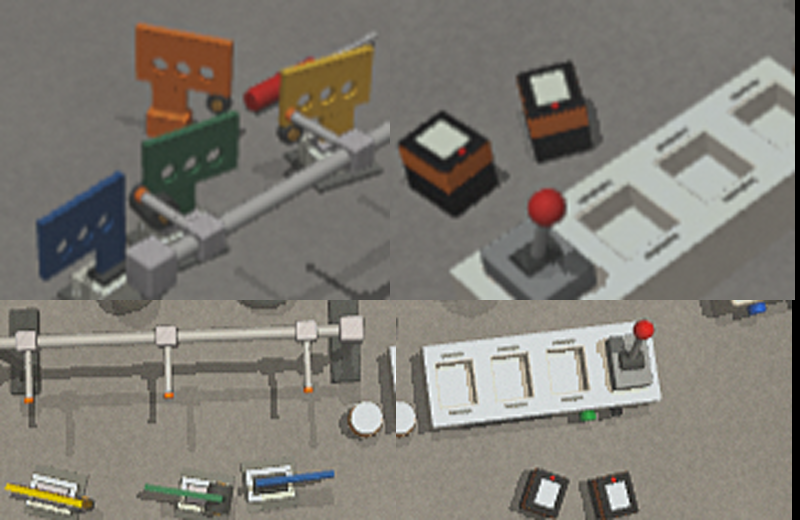

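```bash
cat > fit.py <<'E'
from h import *
from scipy.optimize import minimize
def dt(im):
    g=cv2.resize(cv2.cvtColor(im,cv2.COLOR_RGB2GRAY),None,fx=3,fy=3,interpolation=cv2.INTER_CUBIC)
    e=cv2.Canny(cv2.GaussianBlur(g,(0,0),2),15,45)
    return cv2.distanceTransform(255-e,cv2.DIST_L2,5)/3
def proj(cam,P):
    m=r.camera_model(cam);T=np.linalg.inv(np.array(m["T"]));p=P@T[:3,:3].T+T[:3,3]
    return np.c_[m["cx"]-m["fx"]*p[:,0]/p[:,2],m["cy"]+m["fy"]*p[:,1]/p[:,2]]
def pts(segs):
    return np.vstack([np.linspace(a,b,25) for a,b in segs])
def place(P,q):
    c,s=np.cos(q[2]),np.sin(q[2]);return np.c_[q[0]+c*P[:,0]-s*P[:,1],q[1]+s*P[:,0]+c*P[:,1],P[:,2]]
def fit(segs,q0,DT,sc=(.005,.005,.08),cap=2.5):
    P={c:pts(s) for c,s in segs.items()}
    def f(d):
        q=np.array(q0)+d*np.array(sc);v=0
        for c in P:
            uv=((proj(c,place(P[c],q))+.5)*3-.5).astype(np.float32)
            v+=np.minimum(cv2.remap(DT[c],uv[:,:1],uv[:,1:],cv2.INTER_LINEAR),cap).mean()
        return v
    best=min((minimize(f,np.array(s,float),method='Nelder-Mead',options=dict(initial_simplex=np.array(s)+np.r_[[[0,0,0]],.6*np.eye(3)])) for s in [(0,0,0),(1,0,0),(-1,0,0),(0,1,0),(0,-1,0),(0,0,2),(0,0,-2)]),key=lambda o:o.fun)
    return np.array(q0)+best.x*np.array(sc),best.fun
def rect(x0,x1,y0,y1,z):
    c=[(x0,y0,z),(x1,y0,z),(x1,y1,z),(x0,y1,z)];return [(np.array(c[i]),np.array(c[(i+1)%4])) for i in range(4)]
def box(x,y,z0,z1):  # top rect + verticals
    return rect(-x,x,-y,y,z1)+[(np.array([a,b,z0]),np.array([a,b,z1])) for a,b in ((x,y),(x,-y),(-x,-y))]
def plate():
    return rect(-.004,.004,-.05,.05,.131)
def ring(y,z=.091,R=.0085,x=.004):
    a=np.linspace(0,2*np.pi,16);c=np.c_[0*a+x,y+R*np.cos(a),z+R*np.sin(a)];return [(c[i],c[i+1]) for i in range(15)]
E
cat > f1.py <<'E'
from fit import *
im={c:cv2.imread(f'pics/{c[0]}0.png')[:,:,::-1].copy() for c in('scene','top')};D={c:dt(i) for c,i in im.items()}
def both(n,sg,q):
    for cs in (('scene','top'),('scene',),('top',)):
        q1,v=fit({c:sg[c] for c in cs},q,D);print(n,cs,np.round(q1,4),round(v,2))
up=rect(-.055,.055,-.155,.155,.06)+sum([rect(-.0295,.0295,y-.0245,y+.0245,.06) for y in(-.036,.04,.116)],[])
both('unit',{'scene':up,'top':up},(.581,-.255,.11))
for q in((.416,-.352,.1),(.417,-.258,-.2)):
    b=box(.028,.023,0,.054);tt=rect(-.028,.028,-.023,.023,.054)
    both('relay',{'scene':b+rect(-.028,.028,-.023,.023,.054),'top':tt*2},q)
for n,q in(('blue',(.443,.033,.1)),('green',(.430,.175,-.05)),('yellow',(.428,.352,-.1))):
    p=plate()+sum([ring(y) for y in(-.025,0,.025)],[])
    both(n,{'scene':p,'top':plate()},q)
rk=[]
for y in(-.17,0,.17):
    for s in(-.0045,.0045): rk.append((np.array([-.069,y+s,.2]),np.array([-.014,y+s,.2])))
    for s in (-.006,.006): rk.append((np.array([-.075,y+s,.2]),np.array([-.069,y+s,.2])))
    rk.append((np.array([-.075,y-.006,.2]),np.array([-.075,y+.006,.2])))
both('rack',{'scene':rk,'top':rk},(.62,.184,.026))
E
python3 f1.py
```

```text
unit ('scene', 'top') [ 0.5833 -0.2565  0.1002] 1.59
unit ('scene',) [ 0.5826 -0.2564  0.0996] 0.71Traceback (most recent call last):
  File "f1.py", line 7, in <module>
    both('unit',{'scene':up,'top':up},(.581,-.255,.11))
    ~~~~^^^^^^^^^^^^^^^^^^^^^^^^^^^^^^^^^^^^^^^^^^^^^^^
  File "f1.py", line 5, in both
    q1,v=fit({c:sg[c] for c in cs},q,D);print(n,cs,np.round(q1,4),round(v,2))
         ~~~^^^^^^^^^^^^^^^^^^^^^^^^^^^
  File "fit.py", line 22, in fit
    best=min((minimize(f,np.array(s,float),method='Nelder-Mead',options=dict(initial_simplex=np.array(s)+np.r_[[[0,0,0]],.6*np.eye(3)])) for s in [(0,0,0),(1,0,0),(-1,0,0),(0,1,0),(0,-1,0),(0,0,2),(0,0,-2)]),key=lambda o:o.fun)
  File "fit.py", line 22, in <genexpr>
    best=min((minimize(f,np.array(s,float),method='Nelder-Mead',options=dict(initial_simplex=np.array(s)+np.r_[[[0,0,0]],.6*np.eye(3)])) for s in [(0,0,0),(1,0,0),(-1,0,0),(0,1,0),(0,-1,0),(0,0,2),(0,0,-2)]),key=lambda o:o.fun)
              ~~~~~~~~^^^^^^^^^^^^^^^^^^^^^^^^^^^^^^^^^^^^^^^^^^^^^^^^^^^^^^^^^^^^^^^^^^^^^^^^^^^^^^^^^^^^^^^^^^^^^^^^^^^^^^^^^^^^^^^^^^
    res = _minimize_neldermead(fun, x0, args, callback, bounds=bounds,
                               **options)
    fxr = func(xr)
    fx = function(np.copy(x), *(wrapper_args + args))
  File "fit.py", line 19, in f
    uv=((proj(c,place(P[c],q))+.5)*3-.5).astype(np.float32)
         ~~~~^^^^^^^^^^^^^^^^^
  File "fit.py", line 8, in proj
    m=r.camera_model(cam);T=np.linalg.inv(np.array(m["T"]));p=P@T[:3,:3].T+T[:3,3]
ValueError: time passes only in moves, steps and waits
```

Emit:
arm_command --xyz '[[0.1, 0.05, 0.04], [0.53, 0.242, 0.04], [0.53, 0.242, 0.04], [0.53, 0.242, 0.04], [0.53, 0.242, 0.04], [0.53, 0.242, 0.04], [0.53, 0.242, 0.04], [0.53, 0.242, 0.04], [0.53, 0.242, 0.04], [0.53, 0.242, 0.04], [0.53, 0.242, 0.04], [0.53, 0.242, 0.04], [0.53, 0.242, 0.04], [0.53, 0.242, 0.04], [0.53, 0.242, 0.04], [0.53, 0.242, 0.04], [0.53, 0.242, 0.04], [0.53, 0.242, 0.04], [0.53, 0.242, 0.04], [0.53, 0.242, 0.04]]' --rot '[[0, 0, 0.1], [0, 0, 1.404], [0, 0, 1.404], [0, 0, 1.404], [0, 0, 1.404], [0, 0, 1.404], [0, 0, 1.404], [0, 0, 1.404], [0, 0, 1.404], [0, 0, 1.404], [0, 0, 1.404], [0, 0, 1.404], [0, 0, 1.404], [0, 0, 1.404], [0, 0, 1.404], [0, 0, 1.404], [0, 0, 1.404], [0, 0, 1.404], [0, 0, 1.404], [0, 0, 1.404]]' --grip 0

```text
time: 3.07
ee_pos: [0.6938, -0.3623, 0.2634]
eef_rot: [0.672, 0.741, -0.0, 0.001]
ft_force: [1.1, -0.3, 0.3]
width: 0.0004
grip_force: 0.0
```

```bash
cat >> h.py <<'E'
import os,pickle
if not os.path.exists('cm.pkl'): pickle.dump({c:r.camera_model(c) for c in('scene','top')},open('cm.pkl','wb'))
CM=pickle.load(open('cm.pkl','rb'))
E
sed -i 's/r\.camera_model(\(c\|cam\))/CM[\1]/; ' h.py fit.py; sed -i 's/{c:CM\[c\] for/{c:r.camera_model(c) for/' h.py; python3 f1.py
```

```text
unit ('scene', 'top') [ 0.5833 -0.2565  0.1002] 1.59
unit ('scene',) [ 0.5826 -0.2564  0.0996] 0.71
unit ('top',) [ 0.5839 -0.2566  0.099 ] 0.83
relay ('scene', 'top') [ 0.417  -0.3527  0.1902] 0.97
relay ('scene',) [ 0.4165 -0.353   0.1897] 0.31
relay ('top',) [ 0.4156 -0.3402  0.1925] 0.39
relay ('scene', 'top') [ 0.421  -0.2587 -0.3695] 1.23
relay ('scene',) [ 0.4211 -0.2592 -0.3797] 0.32
relay ('top',) [ 0.4222 -0.2494 -0.3204] 0.51
blue ('scene', 'top') [0.4388 0.0335 0.2054] 1.51
blue ('scene',) [0.4381 0.0349 0.1517] 0.76
blue ('top',) [0.4461 0.0337 0.0851] 0.47
green ('scene', 'top') [ 0.422   0.1782 -0.0064] 1.6
green ('scene',) [ 0.4221  0.1773 -0.1104] 0.71
green ('top',) [ 0.4297  0.176  -0.1756] 0.46
yellow ('scene', 'top') [ 0.4297  0.3538 -0.2541] 0.85
yellow ('scene',) [ 0.4319  0.3508 -0.2506] 0.56
yellow ('top',) [ 0.4295  0.3539 -0.253 ] 0.21
rack ('scene', 'top') [0.6214 0.1884 0.0158] 0.88
rack ('scene',) [ 0.619   0.1867 -0.0281] 0.32
rack ('top',) [0.6221 0.1878 0.0198] 0.47
```

Emit:
arm_command --xyz '[[0, 0, -0.04], [0, 0, -0.08], [0, 0, -0.12], [0, 0, -0.12], [-0.02, -0.002, -0.12], [-0.03, -0.003, -0.12], [-0.04, -0.004, -0.12], [-0.05, -0.005, -0.12], [-0.06, -0.006, -0.12], [-0.07, -0.007, -0.12], [-0.08, -0.008, -0.12], [-0.085, -0.0085, -0.12], [-0.09, -0.009, -0.12], [-0.095, -0.0095, -0.12], [-0.1, -0.01, -0.12], [-0.104, -0.0104, -0.12], [-0.106, -0.0106, -0.12], [-0.108, -0.0108, -0.12], [-0.108, -0.0108, -0.12]]' --rot '[[0, 0, 0], [0, 0, 0], [0, 0, 0], [0, 0, 0], [0, 0, 0], [0, 0, 0], [0, 0, 0], [0, 0, 0], [0, 0, 0], [0, 0, 0], [0, 0, 0], [0, 0, 0], [0, 0, 0], [0, 0, 0], [0, 0, 0], [0, 0, 0], [0, 0, 0], [0, 0, 0], [0, 0, 0]]'

```text
time: 4.65
ee_pos: [0.5864, -0.3717, 0.1424]
eef_rot: [0.671, 0.742, -0.0, -0.0]
ft_force: [0.5, 0.1, 0.2]
width: 0.0006
grip_force: 0.0
```

```bash
cat > f2.py <<'E'
from fit import *
im={c:cv2.imread(f'pics/{c[0]}0.png') for c in('scene','top')}
hsv={c:cv2.cvtColor(i,cv2.COLOR_BGR2HSV) for c,i in im.items()}
R={'blue':((95,130,30),(125,255,255),(.443,.0337,.1)),'green':((55,60,20),(90,255,255),(.430,.176,-.15)),'yellow':((20,120,60),(32,255,255),(.4295,.353,-.25))}
C=np.array([(x,y,z) for x in(-.004,.004) for y in(-.05,.05) for z in(.069,.131)])
for n,(lo,hi,q0) in R.items():
    M={}
    for c in im:
        m=cv2.inRange(hsv[c],lo,hi); u=proj(c,np.array([[q0[0],q0[1],.1]]))[0]
        w0=np.zeros_like(m);cv2.circle(w0,(int(u[0]),int(u[1])),38,255,-1);m&=w0
        M[c]=cv2.resize(m.astype(np.float32)/255,None,fx=4,fy=4,interpolation=cv2.INTER_LINEAR)
    def f(d,cs):
        q=np.array(q0)+d*np.array((.004,.004,.06));v=0
        for c in cs:
            uv=(proj(c,place(C,q))+.5)*4-.5
            h=cv2.convexHull(np.round(uv*16).astype(np.int32).reshape(-1,1,2))
            s=np.zeros(M[c].shape,np.float32);cv2.fillConvexPoly(s,h,1.0,shift=4)
            v+=np.abs(s-M[c]).sum()/M[c].sum()
        return v
    for cs in(('scene','top'),('scene',),('top',)):
        b=min((minimize(f,np.array(s,float),args=(cs,),method='Nelder-Mead',options=dict(initial_simplex=np.array(s)+np.r_[[[0,0,0]],.7*np.eye(3)])) for s in [(0,0,0),(0,0,1),(0,0,-1),(1,0,0),(-1,0,0)]),key=lambda o:o.fun)
        print(n,cs,np.round(np.array(q0)+b.x*np.array((.004,.004,.06)),4),round(b.fun,2))
E
python3 f2.py
python3 - <<'E'
from h import *
snap('scene','s1.png');snap('top');sp('isolator_tip','scene');sp('isolator_tip','top')
i=cv2.imread('pics/s1.png');cv2.imwrite('pics/s1c.png',cv2.resize(i[260:400,120:320],None,fx=3,fy=3))
E
```

```text
blue ('scene', 'top') [0.4332 0.0697 0.8962] 5.24
blue ('scene',) [0.3974 0.0466 0.9226] 3.02
blue ('top',) [0.4458 0.0329 0.1029] 0.56
green ('scene', 'top') [ 0.4293  0.1766 -0.1682] 0.79
green ('scene',) [ 0.427   0.1776 -0.0949] 0.35
green ('top',) [ 0.4294  0.1767 -0.1776] 0.39
yellow ('scene', 'top') [ 0.4295  0.354  -0.2305] 0.85
yellow ('scene',) [ 0.4276  0.3543 -0.1736] 0.53
yellow ('top',) [ 0.4294  0.354  -0.2382] 0.29
scene isolator_tip spot 0.23 [ 0.319 -0.468  0.003] [ 98 333]
```

View pics/s1c.png

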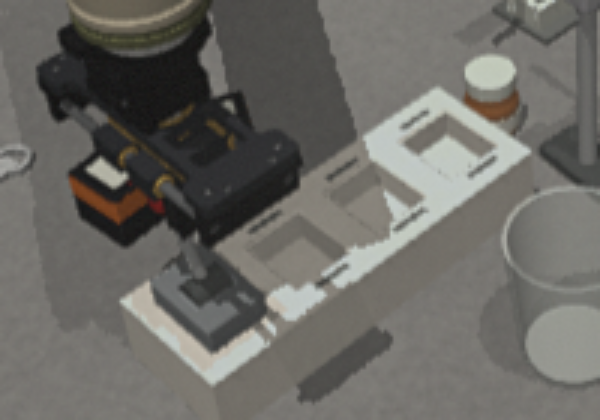

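Emit:
arm_command --xyz '[[-0.002, 0, 0], [-0.004, 0, 0], [-0.006, -0.0005, 0], [-0.006, -0.0005, 0]]' --rot '[[0, 0, 0], [0, 0, 0], [0, 0, 0], [0, 0, 0]]'

```text
time: 5.18
ee_pos: [0.5804, -0.3723, 0.1426]
eef_rot: [0.671, 0.741, -0.0, -0.0]
ft_force: [0.3, 0.2, -1.0]
width: 0.0004
grip_force: 0.1
```

```bash
python3 - <<'E'
from h import *
i=snap('top','t1.png');h=cv2.cvtColor(i,cv2.COLOR_RGB2HSV)
for c,im in(('top',i),('scene',snap('scene'))):
    h=cv2.cvtColor(im,cv2.COLOR_RGB2HSV)
    m=(cv2.inRange(h,(0,150,80),(6,255,255))|cv2.inRange(h,(174,150,80),(180,255,255)))
    n,_,st,ce=cv2.connectedComponentsWithStats(m)
    print(c,[(st[k][4],np.round(ce[k])) for k in range(1,n) if st[k][4]>5])
    for a in(-.5,0,.5): print(a,px(c,[.5945+.08*np.sin(a),-.371+.008*np.sin(a),.082+.08*np.cos(a)]))
E
```

```text
top [(np.int32(248), array([186., 326.]))]
-0.5 (np.float64(460.11078925486487), np.float64(232.4071088463273))
0 (np.float64(459.07286962943226), np.float64(218.21084781838422))
0.5 (np.float64(455.9997669318004), np.float64(205.16895650562122))
scene [(np.int32(78), array([352., 196.])), (np.int32(15), array([170., 327.]))]
-0.5 (np.float64(172.6682826960848), np.float64(324.4648783262935))
0 (np.float64(183.1626988853498), np.float64(330.48960714269595))
0.5 (np.float64(195.46700284813494), np.float64(343.5166100238307))
```

Emit:
arm_command --xyz '[[-0.002, 0, 0], [-0.004, 0, 0], [-0.006, -0.0005, 0], [-0.006, -0.0005, 0]]' --rot '[[0, 0, 0], [0, 0, 0], [0, 0, 0], [0, 0, 0]]'

```text
time: 5.62
ee_pos: [0.5761, -0.3721, 0.1427]
eef_rot: [0.671, 0.742, 0.001, 0.001]
ft_force: [7.0, 0.2, -3.5]
width: 0.0007
grip_force: 3.6
```

Emit:
arm_command --xyz '[[-0.002, 0, 0], [-0.004, 0, 0], [-0.004, 0, 0]]' --rot '[[0, 0, 0], [0, 0, 0], [0, 0, 0]]'

```text
time: 5.87
ee_pos: [0.5756, -0.3719, 0.1429]
eef_rot: [0.67, 0.742, 0.003, 0.004]
ft_force: [24.0, -4.4, -13.2]
width: 0.0009
grip_force: 11.5
```

Emit:
arm_command --xyz '[[0.02, 0, 0], [0.05, 0, 0], [0.05, 0, 0.04], [0.05, 0, 0.08], [0.05, 0, 0.12], [0.05, 0.04, 0.14], [0.05, 0.08, 0.14], [0.05, 0.12, 0.14], [0.05, 0.16, 0.14], [0.05, 0.2, 0.14], [0.05, 0.2, 0.14]]' --rot '[[0, 0, 0], [0, 0, 0], [0, 0, 0], [0, 0, 0], [0, 0, 0], [0, 0, 0], [0, 0, 0], [0, 0, 0], [0, 0, 0], [0, 0, 0], [0, 0, 0]]' --grip 1

```text
time: 6.78
ee_pos: [0.6214, -0.1621, 0.2839]
eef_rot: [0.667, 0.745, 0.002, -0.001]
ft_force: [0.2, 2.3, -0.4]
width: 0.0657
grip_force: 0.0
```

```bash
python3 - <<'E'
from fit import *
im={'scene':snap('scene','s2.png'),'top':snap('top','t2.png')};D={c:dt(i) for c,i in im.items()}
for l in('relay0','isolator_tip'): sp(l,'scene');sp(l,'top')
for q in((.417,-.3527,.19),(.421,-.2587,-.37)):
    b=box(.028,.023,0,.054)
    q1,v=fit({'scene':b,'top':rect(-.028,.028,-.023,.023,.054)},q,D);print(np.round(q1,4),v)
    q1,v=fit({'scene':b},q,D);print(np.round(q1,4),v)
print(r.read_state()['ee_pos'])
E
```

```text
scene relay0 spot 0.7 [ 0.414 -0.259  0.002] [194 313]
scene relay0 spot 0.59 [ 0.419 -0.353  0.005] [161 332]
scene relay0 spot 0.21 [ 0.45   0.514 -0.002] [412 205]
top relay0 spot 0.58 [ 0.417 -0.353 -0.003] [441 284]
top relay0 spot 0.53 [0.303 0.469 0.001] [172 327]
scene isolator_tip spot 0.76 [ 0.551 -0.373  0.153] [172 322]
scene isolator_tip spot 0.48 [0.574 0.357 0.202] [415 183]
top isolator_tip spot 0.47 [ 0.555 -0.374  0.156] [460 233]
[ 0.4169 -0.3527  0.1949] 2.071402072906494
[ 0.4165 -0.3529  0.1881] 0.5816646218299866
[ 0.421  -0.2593 -0.3909] 2.871065855026245
[ 0.421  -0.2593 -0.3909] 0.37106576561927795
[ 0.62048342 -0.17466296  0.28225667]
```

Emit:
arm_command --xyz '[[-0.04, -0.017, 0], [-0.08, -0.034, 0], [-0.12, -0.051, 0], [-0.16, -0.068, 0], [-0.2, -0.085, 0], [-0.2, -0.085, -0.04], [-0.2, -0.085, -0.08], [-0.2, -0.085, -0.12], [-0.2, -0.085, -0.16], [-0.2, -0.085, -0.2], [-0.2, -0.085, -0.23], [-0.2, -0.085, -0.254], [-0.2, -0.085, -0.254], [-0.2, -0.085, -0.254]]' --rot '[[0, 0, -0.1], [0, 0, -0.2], [0, 0, -0.3], [0, 0, -0.4], [0, 0, -0.49], [0, 0, -0.49], [0, 0, -0.49], [0, 0, -0.49], [0, 0, -0.49], [0, 0, -0.49], [0, 0, -0.49], [0, 0, -0.49], [0, 0, -0.49], [0, 0, -0.49]]'

```text
time: 8.25
ee_pos: [0.42, -0.258, 0.0282]
eef_rot: [0.831, 0.556, -0.0, -0.001]
ft_force: [0.0, 0.1, 0.2]
width: 0.0871
grip_force: 0.0
```

Emit:
arm_command --xyz '[[0, 0, 0], [0, 0, 0], [0, 0, 0], [0, 0, 0], [0, 0, 0], [0, 0, 0], [0, 0, 0]]' --rot '[[0, 0, 0], [0, 0, 0], [0, 0, 0], [0, 0, 0], [0, 0, 0], [0, 0, 0], [0, 0, 0]]' --grip 0 --squeeze 20

```text
time: 8.83
ee_pos: [0.421, -0.2579, 0.0291]
eef_rot: [0.831, 0.557, 0.0, 0.0]
ft_force: [-2.2, 1.3, 6.3]
width: 0.0563
grip_force: 19.9
```

Emit:
arm_command --xyz '[[0, 0, 0.04], [0, 0, 0.08], [0, 0, 0.12], [0.03, 0.024, 0.13], [0.06, 0.048, 0.13], [0.09, 0.072, 0.13], [0.12, 0.096, 0.13], [0.1506, 0.117, 0.12], [0.1506, 0.117, 0.095], [0.1506, 0.117, 0.085], [0.1506, 0.117, 0.085], [0.1506, 0.117, 0.085]]' --rot '[[0, 0, 0], [0, 0, 0.1], [0, 0, 0.2], [0, 0, 0.3], [0, 0, 0.4], [0, 0, 0.49], [0, 0, 0.49], [0, 0, 0.49], [0, 0, 0.49], [0, 0, 0.49], [0, 0, 0.49], [0, 0, 0.49]]'

```text
time: 9.83
ee_pos: [0.5704, -0.1417, 0.1133]
eef_rot: [0.671, 0.741, -0.001, -0.001]
ft_force: [-0.1, -0.3, -1.5]
width: 0.0559
grip_force: 19.9
```

```bash
python3 - <<'E'
from h import *
s=snap('scene','s3.png');t=snap('top','t3.png');z=lambda i,x,y,w,h,k:cv2.resize(i[y:y+h,x:x+w,::-1],None,fx=k,fy=k,interpolation=cv2.INTER_CUBIC)
cv2.imwrite('pics/m3.png',np.vstack([z(s,200,240,130,100,3.5)[:,:450],z(t,330,190,130,70,3.5)[:,:450]]))
st=r.read_state();print({k:np.round(st[k],4) for k in('ee_pos','eef_rot','ft_force','width')})
print(px('scene',[.5716,-.1411,.06]))
E
```

```text
{'ee_pos': array([ 0.5714, -0.1419,  0.1148]), 'eef_rot': array([6.715e-01, 7.410e-01, 1.000e-04, 7.000e-04]), 'ft_force': array([ 1.5134, -0.0344, -1.0044]), 'width': np.float64(0.0561)}
(np.float64(269.1693391162267), np.float64(307.89666817836695))
```

View pics/m3.png

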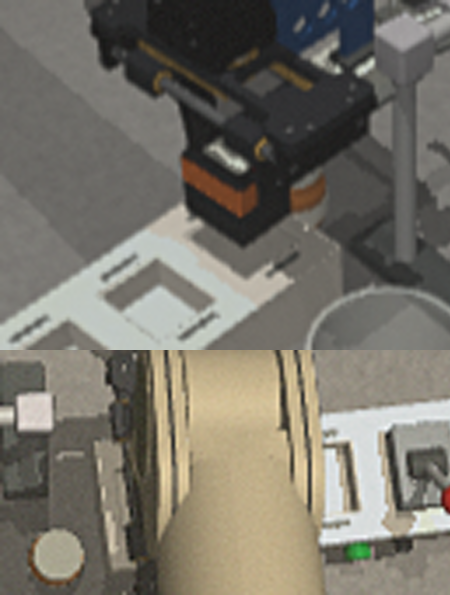

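Emit:
arm_command --xyz '[[0, 0.002, -0.01], [0, 0.002, -0.015], [0, 0.002, -0.02], [0, 0.002, -0.024], [0, 0.002, -0.026], [0, 0.002, -0.028], [0, 0.002, -0.03], [0, 0.002, -0.031]]' --rot '[[0, 0, 0], [0, 0, 0], [0, 0, 0], [0, 0, 0], [0, 0, 0], [0, 0, 0], [0, 0, 0], [0, 0, 0]]'

```text
time: 10.6
ee_pos: [0.571, -0.1388, 0.0823]
eef_rot: [0.671, 0.741, -0.0, -0.0]
ft_force: [-3.6, -0.4, -0.1]
width: 0.0559
grip_force: 19.9
```

Emit:
arm_command --xyz '[[0, 0, -0.004], [0, 0, -0.007], [0, 0, -0.01], [0, 0, -0.013], [0, 0, -0.015], [0, 0, -0.016], [0, 0, -0.017]]' --rot '[[0, 0, 0], [0, 0, 0], [0, 0, 0], [0, 0, 0], [0, 0, 0], [0, 0, 0], [0, 0, 0]]'

```text
time: 11.18
ee_pos: [0.571, -0.1388, 0.0654]
eef_rot: [0.671, 0.742, -0.0, -0.0]
ft_force: [-5.9, 0.1, 2.5]
width: 0.0562
grip_force: 19.9
```

Emit:
arm_command --xyz '[[0, 0, 0], [0, 0, 0], [0, 0, 0], [0, 0, 0], [0, 0, 0.02], [0, 0, 0.05], [0, 0, 0.06], [0, 0, 0.06]]' --rot '[[0, 0, 0], [0, 0, 0], [0, 0, 0], [0, 0, 0], [0, 0, 0], [0, 0, 0], [0, 0, 0], [0, 0, 0]]' --grip 1

```text
time: 11.85
ee_pos: [0.5735, -0.1388, 0.1289]
eef_rot: [0.671, 0.742, 0.001, 0.003]
ft_force: [0.3, -0.6, -0.4]
width: 0.0865
grip_force: 0.0
```

Emit:
arm_command --xyz '[[0, 0, 0], [0, 0, 0], [0, 0, 0], [0, 0, 0], [0, 0, 0], [0, 0, 0], [0, 0, -0.01], [0, 0, -0.02], [0, 0, -0.03], [0, 0, -0.034], [0, 0, -0.036], [0, 0, -0.038], [0, 0, -0.039], [0, 0, -0.04], [0, 0, -0.04]]' --rot '[[0, 0, 0], [0, 0, 0], [0, 0, 0], [0, 0, 0], [0, 0, 0], [0, 0, 0], [0, 0, 0], [0, 0, 0], [0, 0, 0], [0, 0, 0], [0, 0, 0], [0, 0, 0], [0, 0, 0], [0, 0, 0], [0, 0, 0]]' --grip 0

```text
time: 13.1
ee_pos: [0.5721, -0.1388, 0.0865]
eef_rot: [0.671, 0.742, 0.0, 0.001]
ft_force: [-0.1, 0.2, 3.9]
width: 0.0016
grip_force: 2.3
```

Emit:
arm_command --xyz '[[0, 0, -0.001], [0, 0, -0.002], [0, 0, -0.003], [0, 0, -0.003]]' --rot '[[0, 0, 0], [0, 0, 0], [0, 0, 0], [0, 0, 0]]'

```text
time: 13.43
ee_pos: [0.5727, -0.1388, 0.0863]
eef_rot: [0.671, 0.742, 0.0, 0.002]
ft_force: [-11.4, 2.0, 30.4]
width: 0.0002
grip_force: 14.9
```

Emit:
arm_command --xyz '[[0, 0, 0.03], [0, 0, 0.07], [0, 0, 0.11], [0.03, 0.04, 0.14], [0.05, 0.08, 0.14], [0.05, 0.12, 0.14], [0.05, 0.12, 0.14]]' --rot '[[0, 0, 0], [0, 0, 0], [0, 0, 0], [0, 0, 0], [0, 0, 0], [0, 0, 0], [0, 0, 0]]' --grip 1

```text
time: 14.02
ee_pos: [0.6222, -0.0112, 0.2238]
eef_rot: [0.668, 0.744, 0.002, -0.0]
ft_force: [0.2, 1.5, -0.4]
width: 0.0394
grip_force: 0.0
```

```bash
python3 - <<'E'
from fit import *
im={'scene':snap('scene','s4.png'),'top':snap('top','t4.png')};D={c:dt(i) for c,i in im.items()}
sp('relay0','scene');sp('relay0','top')
q=(.417,-.3527,.19)
b=box(.028,.023,0,.054)
q1,v=fit({'scene':b,'top':rect(-.028,.028,-.023,.023,.054)},q,D);print(np.round(q1,4),v)
q1,v=fit({'scene':b},q,D);print(np.round(q1,4),v)
up=box(.028,.023,.06,.086)
for cs in(('scene',),('scene','top')):
    q1,v=fit({c:up for c in cs},(.5716,-.1411,.1),D);print(np.round(q1,4),v)
print(r.read_state()['ee_pos'],r.read_state()['eef_rot'])
E
```

```text
scene relay0 spot 0.76 [ 0.566 -0.141  0.031] [268 315]
scene relay0 spot 0.7 [ 0.418 -0.354  0.004] [161 332]
scene relay0 spot 0.37 [ 0.552 -0.375  0.155] [171 322]
top relay0 spot 0.72 [ 0.418 -0.35  -0.001] [440 284]
top relay0 spot 0.56 [ 0.572 -0.141  0.036] [371 233]
[ 0.4173 -0.3525  0.2066] 1.2795119285583496
[ 0.4166 -0.3528  0.1892] 0.5895798206329346
[ 0.5725 -0.1407  0.1079] 0.2736147940158844
[ 0.5723 -0.1407  0.0992] 1.5005135536193848
[ 0.6213073  -0.01862603  0.22247318] [ 6.70561371e-01  7.41854038e-01 -1.61854888e-04  8.93934972e-05]
```

Emit:
arm_command --xyz '[[0, 0, 0.03], [-0.024, -0.034, 0.06], [-0.048, -0.068, 0.06], [-0.072, -0.102, 0.06], [-0.096, -0.136, 0.06], [-0.12, -0.17, 0.06], [-0.144, -0.204, 0.06], [-0.168, -0.238, 0.06], [-0.192, -0.272, 0.06], [-0.204, -0.306, 0.06], [-0.204, -0.334, 0.03], [-0.204, -0.334, -0.01], [-0.204, -0.334, -0.05], [-0.204, -0.334, -0.09], [-0.204, -0.334, -0.13], [-0.204, -0.334, -0.16], [-0.204, -0.334, -0.18], [-0.204, -0.334, -0.194], [-0.204, -0.334, -0.194], [-0.204, -0.334, -0.194]]' --rot '[[0, 0, 0], [0, 0, 0.09], [0, 0, 0.09], [0, 0, 0.09], [0, 0, 0.09], [0, 0, 0.09], [0, 0, 0.09], [0, 0, 0.09], [0, 0, 0.09], [0, 0, 0.09], [0, 0, 0.09], [0, 0, 0.09], [0, 0, 0.09], [0, 0, 0.09], [0, 0, 0.09], [0, 0, 0.09], [0, 0, 0.09], [0, 0, 0.09], [0, 0, 0.09], [0, 0, 0.09]]'

```text
time: 15.88
ee_pos: [0.4162, -0.3535, 0.0284]
eef_rot: [0.638, 0.77, -0.0, -0.001]
ft_force: [-0.2, 0.2, 0.7]
width: 0.0871
grip_force: 0.0
```

Emit:
arm_command --xyz '[[0, 0, 0], [0, 0, 0], [0, 0, 0], [0, 0, 0], [0, 0, 0], [0, 0, 0], [0, 0, 0]]' --rot '[[0, 0, 0], [0, 0, 0], [0, 0, 0], [0, 0, 0], [0, 0, 0], [0, 0, 0], [0, 0, 0]]' --grip 0

```text
time: 16.47
ee_pos: [0.4172, -0.3529, 0.0289]
eef_rot: [0.637, 0.771, -0.0, 0.0]
ft_force: [-2.4, 0.4, 4.9]
width: 0.056
grip_force: 20.0
```

Emit:
arm_command --xyz '[[0, 0, 0.04], [0, 0, 0.08], [0, 0, 0.12], [0.03, 0.024, 0.13], [0.06, 0.048, 0.13], [0.09, 0.072, 0.13], [0.12, 0.096, 0.13], [0.15, 0.12, 0.13], [0.162, 0.1366, 0.12], [0.162, 0.1366, 0.1], [0.162, 0.1366, 0.085], [0.162, 0.1366, 0.075], [0.162, 0.1366, 0.07], [0.162, 0.1366, 0.065], [0.162, 0.1366, 0.062], [0.162, 0.1366, 0.059], [0.162, 0.1366, 0.057], [0.162, 0.1366, 0.055], [0.162, 0.1366, 0.053]]' --rot '[[0, 0, 0], [0, 0, 0], [0, 0, 0], [0, 0, 0], [0, 0, -0.09], [0, 0, -0.09], [0, 0, -0.09], [0, 0, -0.09], [0, 0, -0.09], [0, 0, -0.09], [0, 0, -0.09], [0, 0, -0.09], [0, 0, -0.09], [0, 0, -0.09], [0, 0, -0.09], [0, 0, -0.09], [0, 0, -0.09], [0, 0, -0.09], [0, 0, -0.09]]'

```text
time: 18.05
ee_pos: [0.5778, -0.2175, 0.0845]
eef_rot: [0.671, 0.741, -0.002, -0.0]
ft_force: [-20.1, 1.3, 26.9]
width: 0.0569
grip_force: 19.7
```

Emit:
arm_command --xyz '[[0, 0, 0.003], [-0.001, 0, 0.006], [-0.002, 0, 0.006], [-0.002, 0, 0.004], [-0.002, 0, 0.002], [-0.002, 0, 0.0], [-0.002, 0, -0.002], [-0.002, 0, -0.004]]' --rot '[[0, 0, 0], [0, 0, 0], [0, 0, 0], [0, 0, 0], [0, 0, 0], [0, 0, 0], [0, 0, 0], [0, 0, 0]]'

```text
time: 18.72
ee_pos: [0.5757, -0.2168, 0.0794]
eef_rot: [0.671, 0.741, -0.002, -0.001]
ft_force: [-23.0, 1.9, 25.9]
width: 0.0596
grip_force: 19.4
```

Emit:
arm_command --xyz '[[0, 0, 0.005], [0, 0, 0.01], [0, 0, 0.015], [0, 0, 0.02], [0, 0, 0.02]]' --rot '[[0, 0, 0], [0, 0, 0], [0, 0, 0], [0, 0, 0], [0, 0, 0]]'

```text
time: 19.13
ee_pos: [0.5781, -0.2161, 0.0986]
eef_rot: [0.671, 0.742, 0.0, 0.001]
ft_force: [0.0, 0.4, -0.7]
width: 0.0592
grip_force: 18.7
```

```bash
python3 - <<'E'
from h import *
s=snap('scene','s5.png');t=snap('top','t5.png');z=lambda i,x,y,w,h,k:cv2.resize(i[y:y+h,x:x+w,::-1],None,fx=k,fy=k,interpolation=cv2.INTER_CUBIC)
cv2.imwrite('pics/m5.png',np.vstack([z(s,190,265,110,90,6),]))
st=r.read_state();print({k:np.round(st[k],4) for k in('ee_pos','eef_rot','ft_force','width')})
E
```

```text
{'ee_pos': array([ 0.5776, -0.216 ,  0.0976]), 'eef_rot': array([6.708e-01, 7.416e-01, 1.000e-04, 1.000e-04]), 'ft_force': array([-0.6984,  0.2154, -1.3148]), 'width': np.float64(0.059)}
```

View pics/m5.png

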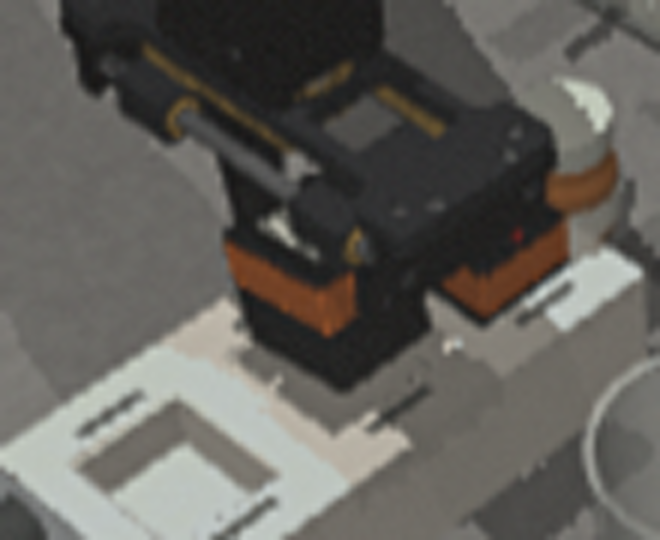

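Emit:
arm_command --xyz '[[0, 0, 0.03], [0, 0, 0.05], [-0.04, -0.01, 0.05], [-0.08, -0.02, 0.05], [-0.12, -0.03, 0.05], [-0.148, -0.034, 0.03], [-0.148, -0.034, 0.0], [-0.148, -0.034, -0.03], [-0.148, -0.034, -0.05], [-0.148, -0.034, -0.056], [-0.148, -0.034, -0.06], [-0.148, -0.034, -0.063], [-0.148, -0.034, -0.065], [-0.148, -0.034, -0.066]]' --rot '[[0, 0, 0], [0, 0, 0], [0, 0, 0], [0, 0, 0], [0, 0, 0], [0, 0, 0], [0, 0, 0], [0, 0, 0], [0, 0, 0], [0, 0, 0], [0, 0, 0], [0, 0, 0], [0, 0, 0], [0, 0, 0]]'

```text
time: 20.4
ee_pos: [0.4301, -0.2504, 0.0323]
eef_rot: [0.671, 0.742, 0.0, 0.001]
ft_force: [-0.7, 0.9, -1.0]
width: 0.0594
grip_force: 18.7
```

Emit:
arm_command --xyz '[[0, 0, 0], [0, 0, 0], [0, 0, 0], [0, 0, 0], [0, 0, 0], [0, 0, -0.002], [0, 0, -0.004], [0, 0, -0.004]]' --rot '[[0, 0, 0], [0, 0, 0], [0, 0, 0], [0, 0, 0], [0, 0, 0], [0, 0, 0], [0, 0, 0], [0, 0, 0]]' --grip 1

```text
time: 21.07
ee_pos: [0.4291, -0.25, 0.0271]
eef_rot: [0.671, 0.742, -0.0, -0.0]
ft_force: [0.3, 0.1, -0.4]
width: 0.0867
grip_force: 0.0
```

Emit:
arm_command --xyz '[[0, 0, 0], [0, 0, 0], [0, 0, 0], [0, 0, 0], [0, 0, 0], [0, 0, 0], [0, 0, 0], [0, 0, 0]]' --rot '[[0, 0, 0], [0, 0, 0], [0, 0, 0], [0, 0, 0], [0, 0, 0], [0, 0, 0], [0, 0, 0], [0, 0, 0]]' --grip 0 --squeeze 25

```text
time: 21.73
ee_pos: [0.4296, -0.2501, 0.0277]
eef_rot: [0.671, 0.742, 0.0, 0.0]
ft_force: [0.4, -0.1, -0.1]
width: 0.0555
grip_force: 25.0
```

Emit:
arm_command --xyz '[[0, 0, 0.04], [0, 0, 0.08], [0, 0, 0.1], [0.04, 0.01, 0.1], [0.08, 0.02, 0.1], [0.12, 0.03, 0.1], [0.148, 0.034, 0.09], [0.148, 0.034, 0.08], [0.148, 0.034, 0.07], [0.148, 0.034, 0.064], [0.148, 0.034, 0.062], [0.148, 0.034, 0.06], [0.148, 0.034, 0.058], [0.148, 0.034, 0.057], [0.148, 0.034, 0.057]]' --rot '[[0, 0, 0], [0, 0, 0], [0, 0, 0], [0, 0, 0], [0, 0, 0], [0, 0, 0], [0, 0, 0], [0, 0, 0], [0, 0, 0], [0, 0, 0], [0, 0, 0], [0, 0, 0], [0, 0, 0], [0, 0, 0], [0, 0, 0]]'

```text
time: 22.98
ee_pos: [0.5772, -0.2164, 0.0849]
eef_rot: [0.671, 0.741, 0.0, 0.0]
ft_force: [-0.1, 1.3, -2.1]
width: 0.056
grip_force: 25.0
```

Emit:
arm_command --xyz '[[0, 0, -0.002], [0, 0, -0.004], [0, 0, -0.005], [0, 0, -0.006], [0, 0, -0.006]]' --rot '[[0, 0, 0], [0, 0, 0], [0, 0, 0], [0, 0, 0], [0, 0, 0]]'

```text
time: 23.4
ee_pos: [0.5773, -0.2163, 0.0784]
eef_rot: [0.671, 0.742, -0.0, 0.0]
ft_force: [0.9, -0.7, -2.1]
width: 0.056
grip_force: 25.0
```

Sliding in freely. Continue, release, push home.

Emit:
arm_command --xyz '[[0, 0, -0.003], [0, 0, -0.006], [0, 0, -0.009], [0, 0, -0.011], [0, 0, -0.013], [0, 0, -0.013]]' --rot '[[0, 0, 0], [0, 0, 0], [0, 0, 0], [0, 0, 0], [0, 0, 0], [0, 0, 0]]'

```text
time: 23.9
ee_pos: [0.5772, -0.2162, 0.065]
eef_rot: [0.671, 0.742, -0.0, -0.0]
ft_force: [0.1, -1.8, -2.9]
width: 0.0564
grip_force: 25.0
```

Emit:
arm_command --xyz '[[0, 0, 0], [0, 0, 0], [0, 0, 0], [0, 0, 0], [0, 0, 0.02], [0, 0, 0.05], [0, 0, 0.06], [0, 0, 0.06]]' --rot '[[0, 0, 0], [0, 0, 0], [0, 0, 0], [0, 0, 0], [0, 0, 0], [0, 0, 0], [0, 0, 0], [0, 0, 0]]' --grip 1

```text
time: 24.57
ee_pos: [0.5793, -0.2164, 0.129]
eef_rot: [0.671, 0.742, 0.001, 0.003]
ft_force: [0.6, 0.8, 0.5]
width: 0.0866
grip_force: 0.0
```

Emit:
arm_command --xyz '[[0, 0, 0], [0, 0, 0], [0, 0, 0], [0, 0, 0], [0, 0, 0], [0, 0, 0], [0, 0, -0.01], [0, 0, -0.02], [0, 0, -0.03], [0, 0, -0.034], [0, 0, -0.036], [0, 0, -0.038], [0, 0, -0.039], [0, 0, -0.04], [0, 0, -0.04]]' --rot '[[0, 0, 0], [0, 0, 0], [0, 0, 0], [0, 0, 0], [0, 0, 0], [0, 0, 0], [0, 0, 0], [0, 0, 0], [0, 0, 0], [0, 0, 0], [0, 0, 0], [0, 0, 0], [0, 0, 0], [0, 0, 0], [0, 0, 0]]' --grip 0

```text
time: 25.82
ee_pos: [0.5781, -0.2162, 0.0865]
eef_rot: [0.671, 0.742, 0.0, 0.001]
ft_force: [-0.3, -0.1, 4.6]
width: 0.0019
grip_force: 2.2
```

Emit:
arm_command --xyz '[[0, 0, -0.001], [0, 0, -0.002], [0, 0, -0.003], [0, 0, -0.003]]' --rot '[[0, 0, 0], [0, 0, 0], [0, 0, 0], [0, 0, 0]]'

```text
time: 26.15
ee_pos: [0.5787, -0.2162, 0.0864]
eef_rot: [0.671, 0.742, 0.0, 0.002]
ft_force: [-9.9, 2.8, 26.9]
width: 0.0004
grip_force: 13.7
```

Emit:
arm_command --xyz '[[0, 0, 0.04], [0, 0, 0.08], [0, 0, 0.12], [-0.03, 0, 0.15], [-0.06, -0.02, 0.15], [-0.083, -0.06, 0.15], [-0.083, -0.1, 0.15], [-0.083, -0.14, 0.15], [-0.083, -0.165, 0.13], [-0.083, -0.165, 0.1], [-0.083, -0.165, 0.07], [-0.083, -0.165, 0.06], [-0.083, -0.165, 0.06]]' --rot '[[0, 0, 0], [0, 0, 0], [0, 0, 0], [0, 0, 0], [0, 0, 0], [0, 0, 0], [0, 0, 0], [0, 0, 0], [0, 0, 0], [0, 0, 0], [0, 0, 0], [0, 0, 0], [0, 0, 0]]'

```text
time: 27.23
ee_pos: [0.4931, -0.3801, 0.14]
eef_rot: [0.671, 0.742, -0.0, -0.002]
ft_force: [-0.3, 0.1, 0.0]
width: 0.0008
grip_force: 0.0
```

```bash
python3 - <<'E'
from fit import *
im={'scene':snap('scene','s6.png')};D={c:dt(i) for c,i in im.items()}
sp('relay0','scene')
for q0 in((.5716,-.1411,.1),(.578,-.2167,.1)):
  for z in (.086,.089,.092):
    q1,v=fit({'scene':box(.028,.023,.06,z)},q0,D);print(z,np.round(q1,4),v)
print(r.read_state()['ee_pos'])
i=cv2.imread('pics/s6.png');cv2.imwrite('pics/s6c.png',cv2.resize(i[270:370,140:310],None,fx=4,fy=4,interpolation=cv2.INTER_CUBIC))
E
```

```text
scene relay0 spot 0.81 [ 0.577 -0.216  0.03 ] [246 333]
scene relay0 spot 0.76 [ 0.568 -0.14   0.031] [269 316]
scene relay0 spot 0.39 [0.581 0.184 0.2  ] [371 209]
scene relay0 spot 0.34 [0.305 0.468 0.002] [369 191]
0.086 [ 0.5725 -0.1408  0.1104] 0.25561946630477905
0.089 [ 0.5751 -0.1426  0.1084] 0.25808069109916687
0.092 [ 0.5777 -0.1444  0.1058] 0.2913636267185211
0.086 [ 0.5786 -0.2161  0.0814] 0.3047366738319397
0.089 [ 0.5812 -0.2176  0.076 ] 0.2985772490501404
0.092 [ 0.5839 -0.2192  0.0757] 0.307472288608551
[ 0.49508119 -0.38100091  0.14402722]
```

View pics/s6c.png

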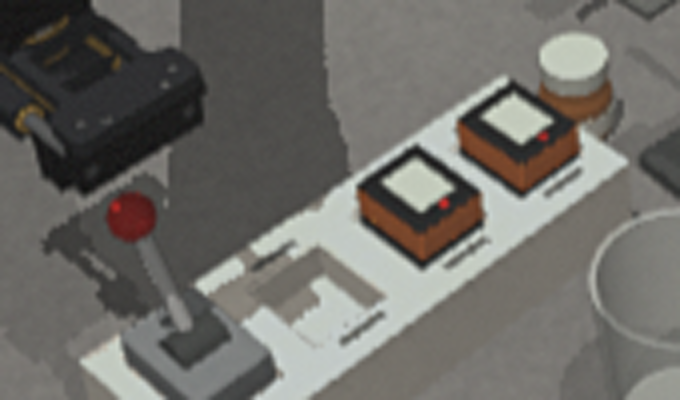

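Emit:
arm_command --xyz '[[0.015, 0.0015, 0], [0.03, 0.003, 0], [0.04, 0.004, 0], [0.05, 0.005, 0], [0.06, 0.006, 0], [0.07, 0.007, 0], [0.08, 0.008, 0], [0.09, 0.009, 0], [0.097, 0.0097, 0], [0.102, 0.0102, 0], [0.106, 0.0106, 0], [0.108, 0.011, 0], [0.108, 0.011, 0]]' --rot '[[0, 0, 0], [0, 0, 0], [0, 0, 0], [0, 0, 0], [0, 0, 0], [0, 0, 0], [0, 0, 0], [0, 0, 0], [0, 0, 0], [0, 0, 0], [0, 0, 0], [0, 0, 0], [0, 0, 0]]'

```text
time: 28.42
ee_pos: [0.6027, -0.3699, 0.1424]
eef_rot: [0.671, 0.742, 0.0, -0.0]
ft_force: [-0.1, -0.2, 0.1]
width: 0.0008
grip_force: 0.0
```

Emit:
arm_command --xyz '[[0.002, 0, 0], [0.004, 0, 0], [0.005, 0.0005, 0], [0.005, 0.0005, 0]]' --rot '[[0, 0, 0], [0, 0, 0], [0, 0, 0], [0, 0, 0]]'

```text
time: 28.75
ee_pos: [0.6075, -0.3697, 0.1427]
eef_rot: [0.671, 0.742, 0.0, 0.0]
ft_force: [-0.0, -0.6, -0.8]
width: 0.0005
grip_force: 0.3
```

Emit:
arm_command --xyz '[[0.002, 0, 0], [0.004, 0, 0], [0.005, 0.0005, 0], [0.005, 0.0005, 0]]' --rot '[[0, 0, 0], [0, 0, 0], [0, 0, 0], [0, 0, 0]]'

```text
time: 29.08
ee_pos: [0.6097, -0.3699, 0.1424]
eef_rot: [0.671, 0.741, -0.002, -0.002]
ft_force: [-14.1, 1.6, 5.3]
width: 0.0005
grip_force: 6.8
```

Emit:
arm_command --xyz '[[0.002, 0, 0], [0.003, 0, 0], [0.003, 0, 0]]' --rot '[[0, 0, 0], [0, 0, 0], [0, 0, 0]]'

```text
time: 29.33
ee_pos: [0.6101, -0.37, 0.1423]
eef_rot: [0.672, 0.741, -0.003, -0.004]
ft_force: [-27.1, 5.2, 13.3]
width: 0.0007
grip_force: 13.0
```

Emit:
arm_command --xyz '[[-0.03, 0, 0], [-0.06, 0, 0], [-0.1, 0, 0], [-0.12, 0, 0.04], [-0.12, 0, 0.08], [-0.12, 0, 0.12], [-0.12, 0, 0.15], [-0.12, 0, 0.15]]' --rot '[[0, 0, 0], [0, 0, 0], [0, 0, 0], [0, 0, 0], [0, 0, 0], [0, 0, 0], [0, 0, 0], [0, 0, 0]]' --grip 1

```text
time: 30.0
ee_pos: [0.4976, -0.37, 0.3008]
eef_rot: [0.671, 0.742, 0.001, 0.006]
ft_force: [0.2, -0.7, 1.3]
width: 0.0454
grip_force: 0.0
```

```bash
python3 - <<'E'
from fit import *
for k in range(4):
    snap('scene','s7.png');snap('top','t7.png')
    for l in('peg1','plate_blue','plate_green','plate_yellow')[:]: sp(l,'scene',n=3,c=.5);sp(l,'top',n=3,c=.5)
sp('isolator_tip','scene');sp('isolator_tip','top')
D={c:dt(cv2.imread(f'pics/{c[0]}7.png')[:,:,::-1].copy()) for c in('scene','top')}
for n,q in(('blue',(.446,.033,.1)),('green',(.430,.1765,-.17)),('yellow',(.4295,.354,-.24))):
    for nm,sg in(('top',{'top':plate()}),('sc',{'scene':rect(-.004,.004,-.05,.05,.131)[1:3]+sum([ring(y) for y in(-.025,0,.025)],[])})):
        print(n,nm,*fit(sg,q,D,sc=(.003,.003,.05),cap=1.5))
i=cv2.imread('pics/s7.png');t=cv2.imread('pics/t7.png')
z=lambda i,x,y,w,h,k:cv2.resize(i[y:y+h,x:x+w],None,fx=k,fy=k,interpolation=cv2.INTER_CUBIC)
W=800;f=lambda i:np.pad(i,((0,0),(0,W-i.shape[1]),(0,0)))
cv2.imwrite('pics/m7.png',np.vstack([f(z(i,265,170,160,92,4.0)),f(z(t,180,260,160,46,5))]))
st=r.read_state();print(st['ee_pos'],st['eef_rot'])
E
```

```text
scene peg1 spot 0.92 [0.575 0.356 0.199] [415 185]
scene peg1 spot 0.79 [0.578 0.183 0.199] [370 210]
scene peg1 spot 0.59 [0.575 0.017 0.2  ] [320 235]
top peg1 spot 0.9 [0.574 0.356 0.2  ] [192 229]
top peg1 spot 0.74 [0.582 0.012 0.203] [320 223]
top peg1 spot 0.71 [0.456 0.512 0.005] [158 277]
top plate_blue spot 0.68 [0.447 0.037 0.093] [313 276]
scene plate_green spot 0.6 [0.427 0.174 0.091] [327 219]
top plate_green spot 0.7 [0.431 0.178 0.093] [264 282]
scene plate_yellow spot 0.86 [0.429 0.351 0.093] [373 196]
scene plate_yellow spot 0.72 [0.291 0.29  0.086] [326 186]
top plate_yellow spot 0.7 [0.3   0.282 0.088] [228 329]
scene peg1 spot 0.96 [0.578 0.186 0.2  ] [371 209]
scene peg1 spot 0.82 [0.578 0.015 0.203] [320 235]
scene peg1 spot 0.56 [0.576 0.359 0.201] [416 184]
top peg1 spot 0.98 [0.575 0.358 0.201] [192 229]
top peg1 spot 0.95 [0.581 0.013 0.202] [320 224]
top peg1 spot 0.66 [0.581 0.186 0.199] [256 225]
scene plate_blue spot 0.68 [0.444 0.038 0.091] [293 242]
scene plate_green spot 0.89 [0.429 0.175 0.09 ] [328 220]
top plate_green spot 0.69 [0.431 0.179 0.093]
[... 1796 characters left out ...]
 0.625 -0.37   0.153] [192 342]
top isolator_tip spot 0.59 [0.458 0.51  0.002] [159 276]
top isolator_tip spot 0.51 [ 0.63  -0.366  0.152] [456 206]
top isolator_tip spot 0.21 [0.445 0.035 0.094] [313 276]
blue top [0.44591543 0.03378031 0.08852189] 0.36713433265686035
blue sc [0.43783159 0.03485782 0.15603598] 0.7751372456550598
green top [ 0.42964425  0.17584621 -0.1719724 ] 0.3721376061439514
green sc [ 0.42234742  0.17730679 -0.09713093] 0.696281373500824
yellow top [ 0.42944449  0.35388825 -0.25258339] 0.19651243090629578
yellow sc [ 0.43151733  0.35000464 -0.2429998 ] 0.49383434653282166
[ 0.49539769 -0.3691038   0.29257356] [6.70891806e-01 7.41555246e-01 4.10573202e-05 1.14091739e-05]
```

View pics/m7.png

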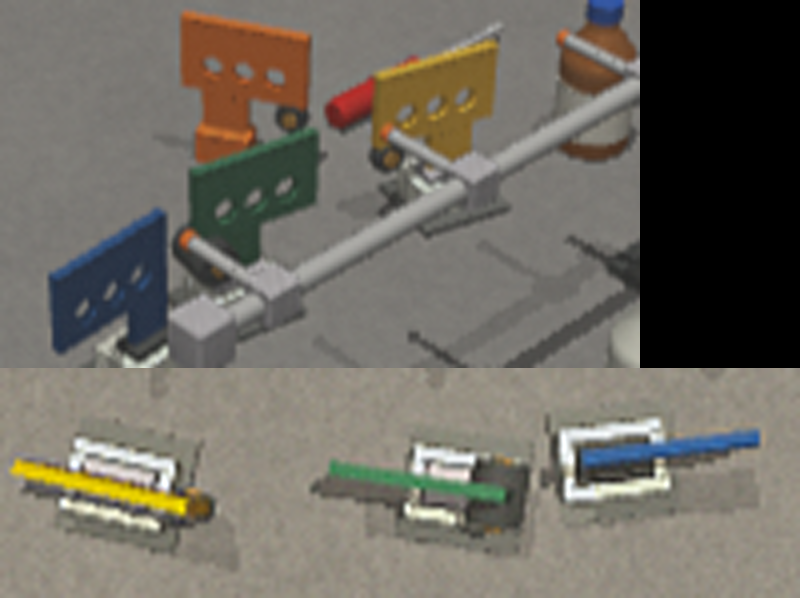

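Emit:
arm_command --xyz '[[-0.005, 0.04, 0], [-0.01, 0.08, 0], [-0.015, 0.12, 0], [-0.02, 0.16, 0], [-0.025, 0.2, 0], [-0.03, 0.24, 0], [-0.035, 0.28, 0], [-0.04, 0.32, 0], [-0.045, 0.36, 0], [-0.05, 0.4, 0], [-0.0524, 0.4285, 0], [-0.0524, 0.4285, -0.03], [-0.0524, 0.4285, -0.06], [-0.0524, 0.4285, -0.09], [-0.0524, 0.4285, -0.12], [-0.0524, 0.4285, -0.15], [-0.0524, 0.4285, -0.17], [-0.0524, 0.4285, -0.1856], [-0.0524, 0.4285, -0.1856], [-0.0524, 0.4285, -0.1856]]' --rot '[[0, 0, 0], [0, 0, 0], [0, 0, 0], [0, 0, 0], [0, 0, 0], [0, 0, 0], [0, 0, 0], [0, 0, 0], [0, 0, 0], [0, 0, 0], [0, 0, 0], [0, 0, 0], [0, 0, 0], [0, 0, 0], [0, 0, 0], [0, 0, 0], [0, 0, 0], [0, 0, 0], [0, 0, 0], [0, 0, 0]]' --grip 0.5

```text
time: 33.77
ee_pos: [0.4427, 0.0595, 0.107]
eef_rot: [0.671, 0.742, -0.0, -0.001]
ft_force: [0.7, 0.4, 0.1]
width: 0.0434
grip_force: 0.0
```

Emit:
arm_command --xyz '[[0, 0, 0], [0, 0, 0], [0, 0, 0], [0, 0, 0], [0, 0, 0], [0, 0, 0], [0, 0, 0]]' --rot '[[0, 0, 0], [0, 0, 0], [0, 0, 0], [0, 0, 0], [0, 0, 0], [0, 0, 0], [0, 0, 0]]' --grip 0 --squeeze 45

```text
time: 34.35
ee_pos: [0.4428, 0.0594, 0.1071]
eef_rot: [0.671, 0.742, -0.0, -0.0]
ft_force: [-2.0, 0.4, 4.6]
width: 0.0077
grip_force: 44.9
```

Emit:
arm_command --xyz '[[0, 0, 0.01], [0, 0, 0.03], [0, 0, 0.06], [0, 0, 0.09], [0, 0, 0.1084], [0.02, -0.015, 0.1084], [0.04, -0.03, 0.1084], [0.06, -0.04, 0.1084], [0.08, -0.045, 0.1084], [0.08, -0.045, 0.1084], [0.08, -0.045, 0.1084]]' --rot '[[0, 0, 0], [0, 0, 0], [0, 0, 0], [0, 0, 0], [0, 0, 0], [0, 0, -0.04], [0, 0, -0.082], [0, 0, -0.082], [0, 0, -0.082], [0, 0, -0.082], [0, 0, -0.082]]'

```text
time: 35.27
ee_pos: [0.523, 0.0143, 0.2151]
eef_rot: [0.701, 0.713, 0.0, -0.001]
ft_force: [-0.3, 0.7, -3.7]
width: 0.0078
grip_force: 45.0
```

```bash
cat > look.py <<'E'
import sys
from fit import *
n,peg,off=sys.argv[1],int(sys.argv[2]),float(sys.argv[3])
s=snap('scene',n+'.png');st=r.read_state();e=st['ee_pos'];print(np.round(e,4),np.round(st['eef_rot'],4),np.round(st['ft_force'],1),st['width'])
for l in('plate_blue','peg1'): sp(l,'scene',n=3,c=.4)
P=np.array([e[0],e[1],e[2]-.016]);u=proj('scene',P[None])[0];print('hole pred px',u)
x,y=int(u[0])-40,int(u[1])-30
c=cv2.resize(s[y:y+60,x:x+80,::-1],None,fx=8,fy=8,interpolation=cv2.INTER_CUBIC)
cv2.imwrite('pics/'+n+'c.png',c);print('crop origin',x,y)
E
python3 look.py b1 0 .025
```

```text
[0.5225 0.0148 0.2152] [ 7.005e-01  7.136e-01 -1.000e-04 -8.000e-04] [-0.4  1.3 -3.9] 0.0078004712596918295
scene plate_blue spot 0.88 [ 0.524 -0.009  0.194] [298 232]
scene peg1 spot 0.78 [0.577 0.014 0.2  ] [320 236]
scene peg1 spot 0.69 [0.579 0.184 0.203] [371 208]
scene peg1 spot 0.6 [0.574 0.357 0.203] [415 183]
hole pred px [305.03182798 225.72509677]
crop origin 265 195
```

View pics/b1c.png

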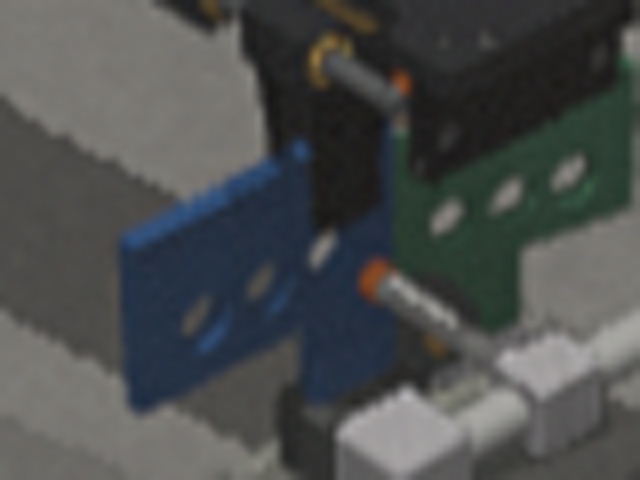

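```bash
python3 - <<'E'
from fit import *
print('hole',ray('scene',305.25,226.25,.1992),'collar',ray('scene',311.6,230,.2))
for c in('scene','top'):
    i=cv2.imread(f'pics/{c[0]}7.png');h=cv2.cvtColor(i,cv2.COLOR_BGR2HSV)
    for P in([.549,.0140,.2],[.548,.186,.2],[.543,.356,.2]):
        u=proj(c,np.array([P]))[0];x,y=int(u[0])-6,int(u[1])-6
        hh=h[y:y+13,x:x+13].astype(float);w_=((hh[...,0]<16)&(hh[...,1]>110))*(hh[...,1]-100)
        yy,xx=np.mgrid[y:y+13,x:x+13]
        if w_.sum()>0:
            a,b=(w_*xx).sum()/w_.sum(),(w_*yy).sum()/w_.sum();print(c,P,np.round(u,1),round(a,2),round(b,2),(w_>0).sum(),np.round(ray(c,a,b,.2),4))
E
```

```text
hole [0.5244732  0.01380025 0.1992    ] collar [0.54692662 0.0147203  0.2       ]
scene [0.549, 0.014, 0.2] [311.9 230.5] 311.05 229.07 15 [0.5432 0.0162 0.2   ]
scene [0.548, 0.186, 0.2] [362.9 203.6] 360.16 201.6 14 [0.5369 0.1873 0.2   ]
scene [0.543, 0.356, 0.2] [406.2 179.5] 408.17 181.32 34 [0.5526 0.353  0.2   ]
top [0.549, 0.014, 0.2] [320.  235.8] 319.36 235.53 6 [0.5496 0.0158 0.2   ]
top [0.548, 0.186, 0.2] [255.8 237.4] 256.5 237.9 12 [0.5467 0.184  0.2   ]
top [0.543, 0.356, 0.2] [192.3 240.5] 192.44 240.39 9 [0.5434 0.3556 0.2   ]
```

Emit:
arm_command --xyz '[[0, 0.001, 0], [0.006, 0.001, 0], [0.012, 0.001, 0], [0.016, 0.001, 0], [0.02, 0.001, 0], [0.023, 0.001, 0], [0.026, 0.001, 0], [0.029, 0.001, 0], [0.032, 0.001, 0], [0.032, 0.001, 0]]' --rot '[[0, 0, 0], [0, 0, 0], [0, 0, 0], [0, 0, 0], [0, 0, 0], [0, 0, 0], [0, 0, 0], [0, 0, 0], [0, 0, 0], [0, 0, 0]]'

```text
time: 36.25
ee_pos: [0.5555, 0.0154, 0.2153]
eef_rot: [0.701, 0.713, 0.0, -0.0]
ft_force: [-0.2, 0.6, -4.0]
width: 0.0076
grip_force: 45.0
```

Emit:
arm_command --xyz '[[0.006, 0, 0], [0.012, 0, 0], [0.018, 0, 0], [0.0245, 0.0005, 0], [0.0245, 0.0005, 0], [0.0245, 0.0005, -0.001], [0.0245, 0.0005, -0.002], [0.0245, 0.0005, -0.003], [0.0245, 0.0005, -0.003]]' --rot '[[0, 0, 0], [0, 0, 0], [0, 0, 0], [0, 0, 0], [0, 0, 0], [0, 0, 0], [0, 0, 0], [0, 0, 0], [0, 0, 0]]'

```text
time: 37.0
ee_pos: [0.5793, 0.0158, 0.2122]
eef_rot: [0.701, 0.713, -0.0, -0.0]
ft_force: [-0.1, 0.1, -4.0]
width: 0.0076
grip_force: 45.0
```

Emit:
arm_command --xyz '[[0, 0, -0.0005], [0, 0, -0.001], [0, 0, -0.001]]' --rot '[[0, 0, 0], [0, 0, 0], [0, 0, 0]]'

```text
time: 37.25
ee_pos: [0.5794, 0.0159, 0.2119]
eef_rot: [0.701, 0.713, 0.0, 0.0]
ft_force: [-2.3, -1.2, 1.4]
width: 0.0079
grip_force: 45.0
```

Emit:
arm_command --xyz '[[0, 0, 0], [0, 0, 0], [0, 0, 0], [0, 0, 0], [0, 0, 0], [0, 0, 0.02], [0, 0, 0.05], [0, 0, 0.08], [0, 0, 0.08]]' --rot '[[0, 0, 0], [0, 0, 0], [0, 0, 0], [0, 0, 0], [0, 0, 0], [0, 0, 0], [0, 0, 0], [0, 0, 0], [0, 0, 0]]' --grip 0.2

```text
time: 38.0
ee_pos: [0.5814, 0.0166, 0.2973]
eef_rot: [0.701, 0.713, 0.003, 0.003]
ft_force: [0.1, 0.8, -0.6]
width: 0.0172
grip_force: 0.0
```

```bash
python3 - <<'E'
from h import *
s=snap('scene','b2.png');sp('plate_blue','scene');st=r.read_state();print(st['ee_pos'],st['eef_rot'],st['ft_force'])
cv2.imwrite('pics/b2c.png',cv2.resize(s[190:290,260:390,::-1],None,fx=4,fy=4))
E
```

```text
scene plate_blue spot 0.91 [ 0.579 -0.011  0.195] [312 242]
[0.58007426 0.01607086 0.29240369] [0.70072959 0.71342595 0.000839   0.00086722] [ 0.23405852  0.1378377  -0.84663961]
```

View pics/b2c.png

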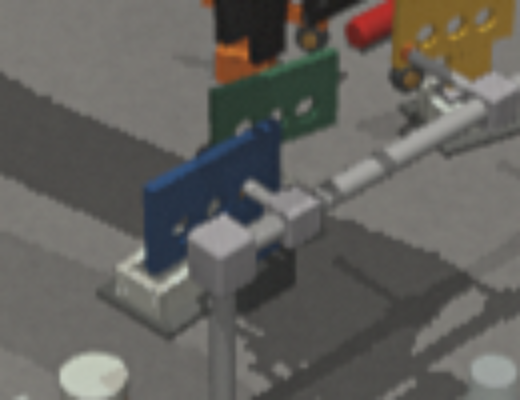

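Emit:
arm_command --xyz '[[-0.03, 0.027, 0.01], [-0.06, 0.054, 0.01], [-0.09, 0.08, 0.01], [-0.12, 0.107, 0.0], [-0.1546, 0.1359, 0], [-0.1546, 0.1359, 0], [-0.1546, 0.1359, -0.03], [-0.1546, 0.1359, -0.06], [-0.1546, 0.1359, -0.09], [-0.1546, 0.1359, -0.12], [-0.1546, 0.1359, -0.15], [-0.1546, 0.1359, -0.17], [-0.1546, 0.1359, -0.1854], [-0.1546, 0.1359, -0.1854], [-0.1546, 0.1359, -0.1854]]' --rot '[[0, 0, -0.1], [0, 0, -0.19], [0, 0, -0.19], [0, 0, -0.19], [0, 0, -0.19], [0, 0, -0.19], [0, 0, -0.19], [0, 0, -0.19], [0, 0, -0.19], [0, 0, -0.19], [0, 0, -0.19], [0, 0, -0.19], [0, 0, -0.19], [0, 0, -0.19], [0, 0, -0.19]]' --grip 0.5

```text
time: 39.35
ee_pos: [0.424, 0.1516, 0.1052]
eef_rot: [0.765, 0.644, -0.001, -0.001]
ft_force: [0.6, 0.5, 0.2]
width: 0.0433
grip_force: 0.0
```

Emit:
arm_command --xyz '[[0, 0, 0], [0, 0, 0], [0, 0, 0], [0, 0, 0], [0, 0, 0], [0, 0, 0], [0, 0, 0]]' --rot '[[0, 0, 0], [0, 0, 0], [0, 0, 0], [0, 0, 0], [0, 0, 0], [0, 0, 0], [0, 0, 0]]' --grip 0 --squeeze 50

```text
time: 39.93
ee_pos: [0.4247, 0.1518, 0.1061]
eef_rot: [0.765, 0.644, -0.0, -0.0]
ft_force: [-3.5, -0.5, 4.8]
width: 0.0078
grip_force: 50.0
```

Emit:
arm_command --xyz '[[0, 0, 0.01], [0, 0, 0.03], [0, 0, 0.06], [0, 0, 0.09], [0, 0, 0.1085], [0.02, 0.01, 0.1085], [0.045, 0.02, 0.1085], [0.07, 0.033, 0.1085], [0.09, 0.033, 0.1085], [0.095, 0.033, 0.1085], [0.095, 0.033, 0.1085]]' --rot '[[0, 0, 0], [0, 0, 0], [0, 0, 0], [0, 0, 0], [0, 0, 0], [0, 0, 0.1], [0, 0, 0.19], [0, 0, 0.19], [0, 0, 0.19], [0, 0, 0.19], [0, 0, 0.19]]'

```text
time: 40.85
ee_pos: [0.5204, 0.1844, 0.2139]
eef_rot: [0.701, 0.713, -0.0, -0.001]
ft_force: [-0.5, -0.5, -4.9]
width: 0.0079
grip_force: 50.0
```

```bash
python3 look.py g1 1 -.025
```

```text
[0.5193 0.1847 0.214 ] [ 7.007e-01  7.135e-01 -5.000e-04 -9.000e-04] [-0.7 -0.3 -5.7] 0.007544367569529624
scene plate_blue spot 0.97 [ 0.575 -0.007  0.195] [312 241]
scene peg1 spot 0.68 [0.58  0.184 0.199] [371 210]
scene peg1 spot 0.66 [0.578 0.016 0.198] [321 237]
hole pred px [354.61771733 199.76267807]
crop origin 314 169
```

View pics/g1c.png

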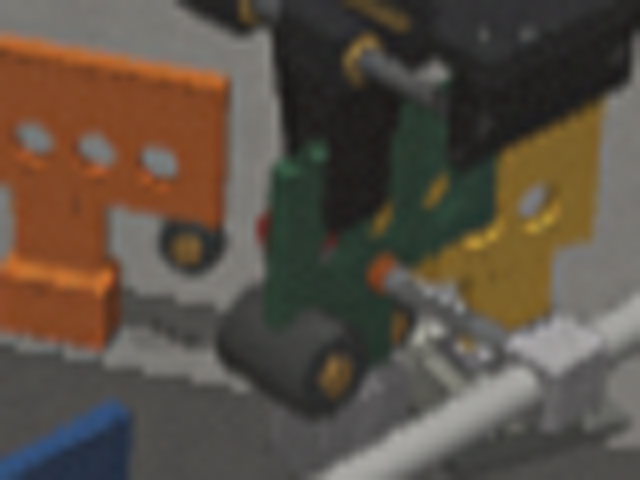

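Emit:
arm_command --xyz '[[0.006, 0.001, 0], [0.012, 0.001, 0], [0.016, 0.001, 0], [0.02, 0.001, 0], [0.023, 0.001, 0], [0.026, 0.001, 0], [0.029, 0.001, 0], [0.032, 0.001, 0], [0.034, 0.001, 0], [0.034, 0.001, 0]]' --rot '[[0, 0, 0], [0, 0, 0], [0, 0, 0], [0, 0, 0], [0, 0, 0], [0, 0, 0], [0, 0, 0], [0, 0, 0], [0, 0, 0], [0, 0, 0]]'

```text
time: 41.83
ee_pos: [0.5543, 0.1857, 0.2144]
eef_rot: [0.701, 0.713, 0.0, -0.0]
ft_force: [-0.3, -0.4, -5.4]
width: 0.0074
grip_force: 50.0
```

Emit:
arm_command --xyz '[[0.006, 0, 0], [0.012, 0, 0], [0.018, 0, 0], [0.0225, 0.0005, 0], [0.0225, 0.0005, 0], [0.0225, 0.0005, -0.001], [0.0225, 0.0005, -0.002], [0.0225, 0.0005, -0.003], [0.0225, 0.0005, -0.004], [0.0225, 0.0005, -0.004]]' --rot '[[0, 0, 0], [0, 0, 0], [0, 0, 0], [0, 0, 0], [0, 0, 0], [0, 0, 0], [0, 0, 0], [0, 0, 0], [0, 0, 0], [0, 0, 0]]'

```text
time: 42.67
ee_pos: [0.5763, 0.1864, 0.211]
eef_rot: [0.701, 0.713, 0.0, 0.0]
ft_force: [-2.3, -0.1, 0.3]
width: 0.0075
grip_force: 50.0
```

Emit:
arm_command --xyz '[[0, 0, 0], [0, 0, 0], [0, 0, 0], [0, 0, 0], [0, 0, 0], [0, 0, 0.02], [0, 0, 0.05], [0, 0, 0.08], [0, 0, 0.08], [0, 0, 0.08], [0, 0, 0.08]]' --rot '[[0, 0, 0], [0, 0, 0], [0, 0, 0], [0, 0, 0], [0, 0, 0], [0, 0, 0], [0, 0, 0], [0, 0, 0], [0, 0, 0], [0, 0, 0], [0, 0, 0]]' --grip 0.2

```text
time: 43.58
ee_pos: [0.5763, 0.1862, 0.29]
eef_rot: [0.701, 0.713, -0.0, 0.0]
ft_force: [0.1, 0.2, -0.3]
width: 0.0173
grip_force: 0.0
```

Emit:
arm_command --xyz '[[-0.03, 0.033, 0], [-0.06, 0.066, 0], [-0.09, 0.1, 0], [-0.12, 0.134, 0.0], [-0.1475, 0.1675, 0], [-0.1475, 0.1675, 0], [-0.1475, 0.1675, -0.03], [-0.1475, 0.1675, -0.06], [-0.1475, 0.1675, -0.09], [-0.1475, 0.1675, -0.12], [-0.1475, 0.1675, -0.15], [-0.1475, 0.1675, -0.17], [-0.1475, 0.1675, -0.184], [-0.1475, 0.1675, -0.184], [-0.1475, 0.1675, -0.184], [-0.1475, 0.1675, -0.184]]' --rot '[[0, 0, -0.1], [0, 0, -0.2], [0, 0, -0.263], [0, 0, -0.263], [0, 0, -0.263], [0, 0, -0.263], [0, 0, -0.263], [0, 0, -0.263], [0, 0, -0.263], [0, 0, -0.263], [0, 0, -0.263], [0, 0, -0.263], [0, 0, -0.263], [0, 0, -0.263], [0, 0, -0.263], [0, 0, -0.263]]' --grip 0.5

```text
time: 44.92
ee_pos: [0.4293, 0.3544, 0.1076]
eef_rot: [0.788, 0.615, 0.001, -0.0]
ft_force: [0.5, 0.0, 1.0]
width: 0.0439
grip_force: 0.0
```

```bash
python3 - <<'E'
from h import *
s=snap('scene','g2.png');sp('plate_green','scene');sp('plate_blue','scene');st=r.read_state();print(st['ee_pos'],st['eef_rot'],st['ft_force'])
cv2.imwrite('pics/g2c.png',cv2.resize(s[160:280,280:440,::-1],None,fx=4,fy=4))
E
```

```text
scene plate_green spot 0.59 [0.574 0.207 0.197] [376 206]
scene plate_green spot 0.54 [ 0.564 -0.139  0.033] [268 314]
scene plate_blue spot 0.71 [ 0.577 -0.006  0.193] [313 242]
[0.42947982 0.35428846 0.10774372] [7.88260552e-01 6.15340729e-01 1.03189697e-03 1.58038230e-04] [0.09780248 0.05541209 0.13692816]
```

View pics/g2c.png

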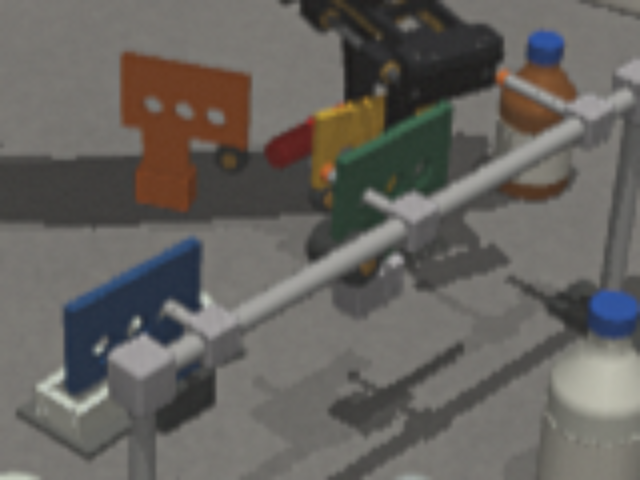

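Emit:
arm_command --xyz '[[0, 0, 0], [0, 0, 0], [0, 0, 0], [0, 0, 0], [0, 0, 0], [0, 0, 0], [0, 0, 0]]' --rot '[[0, 0, 0], [0, 0, 0], [0, 0, 0], [0, 0, 0], [0, 0, 0], [0, 0, 0], [0, 0, 0]]' --grip 0 --squeeze 45

```text
time: 45.65
ee_pos: [0.4288, 0.3538, 0.1064]
eef_rot: [0.788, 0.615, -0.0, -0.0]
ft_force: [-0.5, 0.9, 0.3]
width: 0.0076
grip_force: 45.1
```

Emit:
arm_command --xyz '[[0, 0, 0.01], [0, 0, 0.03], [0, 0, 0.06], [0, 0, 0.09], [0, 0, 0.1085], [0.02, 0.001, 0.1085], [0.045, 0.001, 0.1085], [0.07, 0.001, 0.1085], [0.086, 0.001, 0.1085], [0.086, 0.001, 0.1085], [0.086, 0.001, 0.1085]]' --rot '[[0, 0, 0], [0, 0, 0], [0, 0, 0], [0, 0, 0], [0, 0, 0], [0, 0, 0.1], [0, 0, 0.2], [0, 0, 0.263], [0, 0, 0.263], [0, 0, 0.263], [0, 0, 0.263]]'

```text
time: 46.57
ee_pos: [0.5151, 0.3545, 0.2147]
eef_rot: [0.701, 0.713, -0.0, -0.001]
ft_force: [-0.2, 0.2, -2.9]
width: 0.0078
grip_force: 45.2
```

```bash
python3 look.py y1 2 0
```

```text
[0.5142 0.355  0.215 ] [ 7.006e-01  7.135e-01 -3.000e-04 -5.000e-04] [-0.6  0.2 -3.1] 0.007327430521683732
scene plate_blue spot 0.88 [ 0.581 -0.008  0.193] [314 243]
scene peg1 spot 0.96 [0.58  0.184 0.198] [371 210]
scene peg1 spot 0.94 [0.579 0.015 0.201] [320 236]
scene peg1 spot 0.67 [0.571 0.354 0.201] [414 184]
hole pred px [398.06101958 175.78947219]
crop origin 358 145
```

View pics/y1c.png

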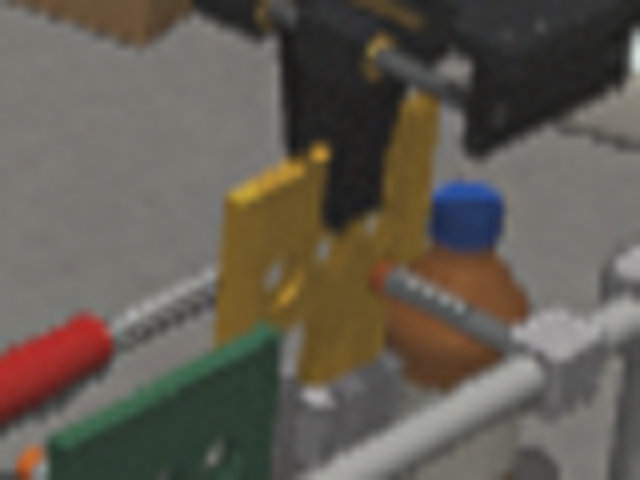

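Emit:
arm_command --xyz '[[0.006, 0.001, 0], [0.012, 0.001, 0], [0.016, 0.001, 0], [0.02, 0.001, 0], [0.023, 0.001, 0], [0.026, 0.001, 0], [0.029, 0.001, 0], [0.032, 0.001, 0], [0.035, 0.001, 0], [0.036, 0.001, 0], [0.036, 0.001, 0]]' --rot '[[0, 0, 0], [0, 0, 0], [0, 0, 0], [0, 0, 0], [0, 0, 0], [0, 0, 0], [0, 0, 0], [0, 0, 0], [0, 0, 0], [0, 0, 0], [0, 0, 0]]'

```text
time: 47.63
ee_pos: [0.5511, 0.3557, 0.2149]
eef_rot: [0.701, 0.713, 0.0, -0.0]
ft_force: [-0.2, 0.2, -3.3]
width: 0.0076
grip_force: 45.2
```

Emit:
arm_command --xyz '[[0.006, 0, 0], [0.012, 0, 0], [0.018, 0, 0], [0.0225, 0.0005, 0], [0.0225, 0.0005, 0], [0.0225, 0.0005, -0.001], [0.0225, 0.0005, -0.002], [0.0225, 0.0005, -0.003], [0.0225, 0.0005, -0.0035], [0.0225, 0.0005, -0.0035]]' --rot '[[0, 0, 0], [0, 0, 0], [0, 0, 0], [0, 0, 0], [0, 0, 0], [0, 0, 0], [0, 0, 0], [0, 0, 0], [0, 0, 0], [0, 0, 0]]'

```text
time: 48.47
ee_pos: [0.5732, 0.3564, 0.2115]
eef_rot: [0.701, 0.714, 0.0, 0.0]
ft_force: [0.5, 0.2, -3.1]
width: 0.0075
grip_force: 45.2
```

Emit:
arm_command --xyz '[[0, 0, -0.0005], [0, 0, -0.001], [0, 0, -0.001]]' --rot '[[0, 0, 0], [0, 0, 0], [0, 0, 0]]'

```text
time: 48.72
ee_pos: [0.5733, 0.3565, 0.2113]
eef_rot: [0.701, 0.713, 0.0, 0.0]
ft_force: [-2.4, -1.0, 4.2]
width: 0.0078
grip_force: 45.1
```

Emit:
arm_command --xyz '[[0, 0, 0], [0, 0, 0], [0, 0, 0], [0, 0, 0], [0, 0, 0], [0, 0, 0.02], [0, 0, 0.05], [0, 0, 0.08], [0, 0, 0.12], [0, 0, 0.15], [-0.04, 0, 0.18], [-0.08, 0.03, 0.2], [-0.1, 0.06, 0.2], [-0.1, 0.09, 0.2], [-0.1, 0.09, 0.2], [-0.1, 0.09, 0.2]]' --rot '[[0, 0, 0], [0, 0, 0], [0, 0, 0], [0, 0, 0], [0, 0, 0], [0, 0, 0], [0, 0, 0], [0, 0, 0], [0, 0, 0], [0, 0, 0], [0, 0, 0], [0, 0, 0], [0, 0, 0], [0, 0, 0], [0, 0, 0], [0, 0, 0]]' --grip 0.2

```text
time: 50.05
ee_pos: [0.4711, 0.449, 0.4101]
eef_rot: [0.699, 0.715, -0.0, -0.0]
ft_force: [0.6, -0.4, 0.2]
width: 0.0177
grip_force: 0.0
```

```bash
python3 - <<'E'
from h import *
s=snap('scene','z.png');snap('top')
for l in('plate_green','plate_blue','plate_yellow','relay0','isolator_tip'):sp(l,'scene',c=.4);sp(l,'top',c=.4)
st=r.read_state();print(st['ee_pos'],st['ft_force'])
cv2.imwrite('pics/zc.png',cv2.resize(s[150:370,140:440,::-1],None,fx=2.6,fy=2.6,interpolation=cv2.INTER_CUBIC))
E
```

```text
scene plate_green spot 0.75 [0.574 0.208 0.199] [376 205]
top plate_green spot 0.6 [0.58  0.213 0.2  ] [246 226]
scene plate_blue spot 0.64 [ 0.578 -0.008  0.194] [313 242]
top plate_blue spot 0.58 [ 0.582 -0.005  0.197] [327 224]
scene plate_yellow spot 0.82 [0.569 0.355 0.197] [413 184]
scene plate_yellow spot 0.62 [0.288 0.291 0.088] [325 185]
top plate_yellow spot 0.9 [0.574 0.36  0.195] [191 229]
scene relay0 spot 0.86 [ 0.579 -0.216  0.035] [246 333]
scene relay0 spot 0.73 [ 0.567 -0.144  0.03 ] [268 317]
top relay0 spot 0.74 [ 0.581 -0.214  0.031] [395 230]
top relay0 spot 0.69 [ 0.569 -0.14   0.034] [371 234]
scene isolator_tip spot 0.47 [ 0.626 -0.371  0.155] [192 342]
top isolator_tip spot 0.56 [ 0.632 -0.363  0.154] [455 205]
[0.47359955 0.44603779 0.41051929] [-0.52808218  0.34684138 -0.56798392]
```

View pics/zc.png

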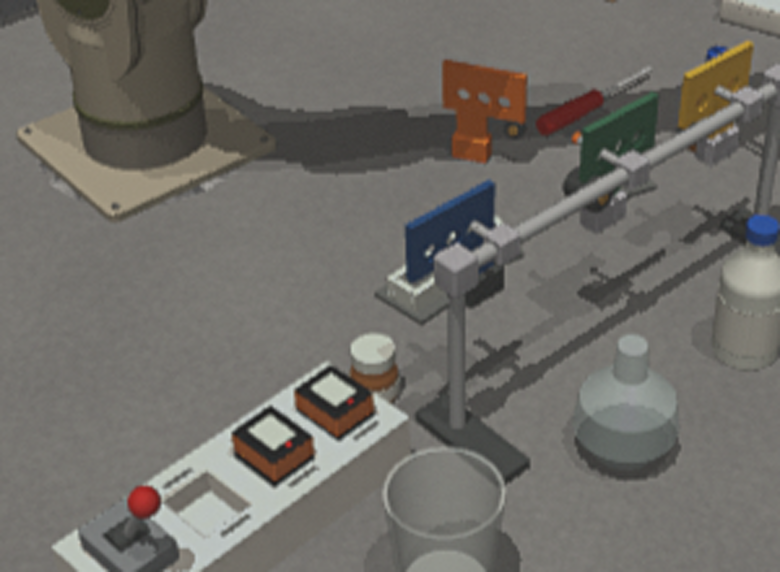

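```bash
python3 -c "
from bench import r
print(r.close_job())"
```

```text
the job is handed in; nothing more can be done
None
```

The job is handed in at about 50 s of the 200 s. I switched the lever off, pushed both relays on the bench fully home, and only then switched the lever back on. The blue, green and yellow plates each hang level on their own peg, and I left the orange look-alike plate and the bystanders alone; the hand-in call gave no verdict.

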